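# Find the parts case that rattles

### The job

One of the three sealed cases on the rack has come loose inside: working from the robot's left to its right, take each case by its grip, lift it some 10 cm and shake it by rocking it well over from side to side, setting it back where it stood before taking the next (the third may stay in the gripper if it is the one). Then present the case that rattles: hold it out level and still over the middle of the white hand-over tray, clearly more than 10 cm above the bench, and finish while still holding it there. The two quiet cases end standing where they were in their own bays, and nothing else on the bench is disturbed.

Things in the scene. Friction and masses are not known exactly. Their poses are not given: they have to be found in the camera images.
- case_1: one of three outwardly identical sealed rigid grey plastic cases, 120 (x) x 100 (y) x 50 mm high, about 0.42 kg with contents. On the flat lid a solid black grip rib, 80 mm long (x), 16 mm thick (y), 50 to 86 mm above the underside, centred. Origin: centre of the underside, z up. Stands in a bay (any), x roughly along the rack's x. Any of the three may be the one that rattles
- case_2: one of three outwardly identical sealed rigid grey plastic cases, 120 (x) x 100 (y) x 50 mm high, about 0.42 kg with contents. On the flat lid a solid black grip rib, 80 mm long (x), 16 mm thick (y), 50 to 86 mm above the underside, centred. Origin: centre of the underside, z up. Stands in a bay (any), x roughly along the rack's x. Any of the three may be the one that rattles
- case_3: one of three outwardly identical sealed rigid grey plastic cases, 120 (x) x 100 (y) x 50 mm high, about 0.42 kg with contents. On the flat lid a solid black grip rib, 80 mm long (x), 16 mm thick (y), 50 to 86 mm above the underside, centred. Origin: centre of the underside, z up. Stands in a bay (any), x roughly along the rack's x. Any of the three may be the one that rattles
- rack: plywood board, 160 (x) x 530 (y) x 18 mm thick, fixed to the bench, with four strips 12 mm wide and 14 mm high that part it into three bays side by side along y, each 158 mm wide between strips. Origin: centre of the underside on the bench; its x points away from the robot, its y to the robot's left, turned by up to 0.15 rad
- bay_left (a point): centre of the left bay as the robot looks at it (at the rack y +170 mm), on the board's upper face, 18 mm above the bench. One case holds a heavy loose part (loose_part, hidden from view), 0.25 kg, that rolls freely up to 27 mm from the middle along the case's x and y as it is tipped; the other two are packed full, weight central, each within 10 per cent of 0.42 kg
- bay_middle (a point): centre of the middle bay as the robot looks at it (at the rack y 0), on the board's upper face, 18 mm above the bench
- bay_right (a point): centre of the right bay as the robot looks at it (at the rack y -170 mm), on the board's upper face, 18 mm above the bench
- tray: white shallow hand-over tray fixed to the bench beyond the rack, 140 (x) x 180 (y) mm, 22 mm high. Origin: centre of its underside, on the bench
- mug: bystander: white mug with a handle, 76 mm across, 85 mm high; loose, to be left alone
- tape_roll: bystander: green roll of tape lying flat, 96 mm across, 40 mm high; loose, to be left alone
- paper_roll: bystander: white paper roll standing up, 110 mm across, 100 mm high; loose, to be left alone
- glue: bystander: white glue bottle, 48 mm across, 120 mm high; loose, to be left alone
- screwdriver: bystander: screwdriver with a red handle lying on the bench to the right of the rack; loose, to be left alone
Things that resemble listed ones, but are neither listed nor needed, are in the scene too. What is shaped like the case_3 but yellow is not meant.

How it is judged (in metres and radians):
On the way, in this order (a step that is already met when the one before it is completed fails the run):
1. the case of the left bay is held up, its underside more than 7 cm above the bench, and tipped more than 10 degrees, while the other two bays hold a standing case (((height (world z) of case_1 above 0.07 m and angle between case_1's own z axis and vertical above 0.17 rad and contact force between case_1 and the fingers above 0.5 N) or (height (world z) of case_2 above 0.07 m and angle between case_2's own z axis and vertical above 0.17 rad and contact force between case_2 and the fingers above 0.5 N) or (height (world z) of case_3 above 0.07 m and angle between case_3's own z axis and vertical above 0.17 rad and contact force between case_3 and the fingers above 0.5 N)) and distance between each of case_1, case_2, case_3 and bay_left above 0.05 m and ((distance between case_1 and bay_middle below 0.045 m and angle between case_1's own z axis and vertical below 0.12 rad) or (distance between case_2 and bay_middle below 0.045 m and angle between case_2's own z axis and vertical below 0.12 rad) or (distance between case_3 and bay_middle below 0.045 m and angle between case_3's own z axis and vertical below 0.12 rad)) and ((distance between case_1 and bay_right below 0.045 m and angle between case_1's own z axis and vertical below 0.12 rad) or (distance between case_2 and bay_right below 0.045 m and angle between case_2's own z axis and vertical below 0.12 rad) or (distance between case_3 and bay_right below 0.045 m and angle between case_3's own z axis and vertical below 0.12 rad))), for 0.05 s.
2. the case of the middle bay is held up, its underside more than 7 cm above the bench, and tipped more than 10 degrees, while the other two bays hold a standing case (((height (world z) of case_1 above 0.07 m and angle between case_1's own z axis and vertical above 0.17 rad and contact force between case_1 and the fingers above 0.5 N) or (height (world z) of case_2 above 0.07 m and angle between case_2's own z axis and vertical above 0.17 rad and contact force between case_2 and the fingers above 0.5 N) or (height (world z) of case_3 above 0.07 m and angle between case_3's own z axis and vertical above 0.17 rad and contact force between case_3 and the fingers above 0.5 N)) and distance between each of case_1, case_2, case_3 and bay_middle above 0.05 m and ((distance between case_1 and bay_left below 0.045 m and angle between case_1's own z axis and vertical below 0.12 rad) or (distance between case_2 and bay_left below 0.045 m and angle between case_2's own z axis and vertical below 0.12 rad) or (distance between case_3 and bay_left below 0.045 m and angle between case_3's own z axis and vertical below 0.12 rad)) and ((distance between case_1 and bay_right below 0.045 m and angle between case_1's own z axis and vertical below 0.12 rad) or (distance between case_2 and bay_right below 0.045 m and angle between case_2's own z axis and vertical below 0.12 rad) or (distance between case_3 and bay_right below 0.045 m and angle between case_3's own z axis and vertical below 0.12 rad))), for 0.05 s.
3. the case of the right bay is held up, its underside more than 7 cm above the bench, and tipped more than 10 degrees, while the other two bays hold a standing case (((height (world z) of case_1 above 0.07 m and angle between case_1's own z axis and vertical above 0.17 rad and contact force between case_1 and the fingers above 0.5 N) or (height (world z) of case_2 above 0.07 m and angle between case_2's own z axis and vertical above 0.17 rad and contact force between case_2 and the fingers above 0.5 N) or (height (world z) of case_3 above 0.07 m and angle between case_3's own z axis and vertical above 0.17 rad and contact force between case_3 and the fingers above 0.5 N)) and distance between each of case_1, case_2, case_3 and bay_right above 0.05 m and ((distance between case_1 and bay_left below 0.045 m and angle between case_1's own z axis and vertical below 0.12 rad) or (distance between case_2 and bay_left below 0.045 m and angle between case_2's own z axis and vertical below 0.12 rad) or (distance between case_3 and bay_left below 0.045 m and angle between case_3's own z axis and vertical below 0.12 rad)) and ((distance between case_1 and bay_middle below 0.045 m and angle between case_1's own z axis and vertical below 0.12 rad) or (distance between case_2 and bay_middle below 0.045 m and angle between case_2's own z axis and vertical below 0.12 rad) or (distance between case_3 and bay_middle below 0.045 m and angle between case_3's own z axis and vertical below 0.12 rad))), for 0.05 s.
At the end, for the whole second after the job is handed in: the rattling case is in the fingers, its underside more than 10 cm above the bench, within 6 cm of the tray's centre seen from above, tilted less than 0.2 rad and still; both quiet cases stand upright on the rack within 5 cm of where they started (((contact force between case_1 and the fingers above 1 N and height (world z) of case_1 above 0.1 m and horizontal distance between case_1 and tray below 0.06 m and angle between case_1's own z axis and vertical below 0.2 rad and linear speed of case_1 below 0.03 m/s and distance between loose_part and case_1 below 0.06 m and distance of each of case_2, case_3 from where it was at the start of the episode below 0.05 m and height (world z) of each of case_2, case_3 below 0.03 m and angle between each of case_2, case_3's own z axis and vertical below 0.12 rad) or (contact force between case_2 and the fingers above 1 N and height (world z) of case_2 above 0.1 m and horizontal distance between case_2 and tray below 0.06 m and angle between case_2's own z axis and vertical below 0.2 rad and linear speed of case_2 below 0.03 m/s and distance between loose_part and case_2 below 0.06 m and distance of each of case_1, case_3 from where it was at the start of the episode below 0.05 m and height (world z) of each of case_1, case_3 below 0.03 m and angle between each of case_1, case_3's own z axis and vertical below 0.12 rad) or (contact force between case_3 and the fingers above 1 N and height (world z) of case_3 above 0.1 m and horizontal distance between case_3 and tray below 0.06 m and angle between case_3's own z axis and vertical below 0.2 rad and linear speed of case_3 below 0.03 m/s and distance between loose_part and case_3 below 0.06 m and distance of each of case_1, case_2 from where it was at the start of the episode below 0.05 m and height (world z) of each of case_1, case_2 below 0.03 m and angle between each of case_1, case_2's own z axis and vertical below 0.12 rad))); the arm keeps its last pose, push and grip.
It fails at once if a bystander (mug, rolls, glue or screwdriver) is moved by more than 4 cm (distance of any of mug, tape_roll, paper_roll, glue, screwdriver from where it was at the start of the episode above 0.04 m).
It also fails if it takes over 72 s, if anything falls off the work surface, if the arm or the gripper's body presses on something with over 40 N, if the wrist force passes 120 N, or if a joint passes its speed limit or range.

### The arm

A 6-joint arm with a two-finger parallel gripper is mounted at the origin on the work surface. World frame = base frame: x ahead of the robot, y to its left, z up, the work surface at z = 0. Lengths are in mm, angles in degrees, forces in N, time in s.
With the tool pointing down it reaches from about 400 to 925 mm from the base axis. Payload 12.5 kg.
Tool frame: the origin (TCP) lies midway between the tips of the shut fingers; the grasp point (between the pads) lies 19 mm behind it (arm.hold_point_z is the z of the grasp point in the tool frame, in mm); z points along the fingers, y is the direction in which the jaws open and shut (so a half turn about z gives the same grasp; the last joint's range is limited). The gripper opens to 95 mm and grips with 3 to 60 N. Pads are 20 mm wide; open, the fingers measure 119 mm over their backs; the gripper's body (75 mm by 180 mm) begins 59 mm behind the grasp point.
Start: joints at [63.277, 28.126, 89.318, -0, 62.55, -6.05], TCP at [220.624, 584.784, 214.661] pointing down, gripper open.
Joint ranges: [-177.58, 177.58], [-47.91, 125.51], [2.72, 160], [-65.01, 245.01], [3.68, 167.84], [-153.87, 153.87]. Speed limits (degrees/s): [127.2, 127.2, 159.86, 180, 180, 180].

### API

Orientations are given as a 3x3 rotation matrix whose columns are the frame's x, y, z axes.
In Python, from plant import arm gives the robot as it stands.
- The arm moves only by the tool step_arm, never from a script. Its argument "moves" is a list of rows, each an object of numbers: "dx", "dy", "dz": the shift along the tool's x, y, z in mm; "roll": the turn about the tool's z in degrees. In form: [{"dx": .., "dy": .., "dz": .., "roll": ..}, ...]. A call has 1 to 10 rows; each row shifts and turns the pose as measured when the row begins, along the tool's axes as they then stand; what a row does not reach is not made up. A row lasts 1/10 s, in which the tool goes at most 50 mm and 8.59 degrees, less where a joint would pass 70% of its speed; a pose out of reach is approached as far as the arm can. A call with a gripper value outside its range is refused whole. "claw" is the finger opening in mm, from 0 to 95.1, set as the call begins (left out, the last holds). The fingers move at their own pace and stop on an object; the grip force is fixed at half the most. Time passes only in rows, so rows that do not move let the fingers close. It gives the time, the measured TCP pose, the force and the opening at its end, in the units of the state.
- arm.state(): the state, without advancing time (a new reading comes with each control period).
- arm.snapshot(name): name is "scene" or "top" or "wrist"; returns the picture (420x560x3 uint8, blue, green, red); there is no depth.
- arm.camera_model(name): a dict with "camera_matrix" (3x3 intrinsics, pixels), "dist_coeffs" ([k1, k2, p1, p2, k3] as OpenCV has them; the pictures are not rectified), "R" (3x3) and "t" (3): a world point X has camera coordinates R X + t. Camera axes: x right, y down, z forward; pixel columns grow to the right and rows downward; lengths in mm; the calibration is good to about 2 mm. A picture is of the moment at which its call begins: read the wrist's pose just before it. camera_model takes no time and is no camera call; for the wrist camera it gives the pose at the moment of the call.
- arm.close_job(): hands the job in, once; it reports no verdict.
The state is a dict: "time_s": time; "joint_positions": joint angles; "qvel": joint speeds; "effort": joint torques, N m; "eef_pos": TCP position; "tool_rot": TCP orientation; "force": force on the tool from outside, world axes, zero at the start; "ft_torque": the same for the moment, N m; "grip_width": finger opening in mm.
Only numpy, scipy, OpenCV 4.12 (cv2) and the standard library are available. Lean on these libraries where they do the work, as an engineer would, in place of code of your own. Each camera call takes 0.05 s, during which the arm holds its last target.

## Working session

There is one attempt and no reset: what is moved stays moved. The work goes in short steps, Python scripts to look and compute and a tool call to move; the robot and the scene stay as the last step left them, time stands still between calls to the robot, and variables do not carry over. Pictures are saved under pics/ and viewed, and the job is handed in when it is done.

Besides the shell and the picture viewer there is one more tool, called after "Call:" as a command line: name --argument value ..., lists and objects as JSON in quotes. step_arm: Moves the arm, as the interface text tells. Its arguments: {"type":"object","properties":{"moves":{"type":"array"},"claw":{"type":"number"}},"required":["moves"]}

```bash
ls; mkdir -p pics
python3 - <<'E'
from plant import arm
import cv2
s=arm.state();print(s)
for n in("scene","top","wrist"):
    m=arm.camera_model(n);print(n,m)
    cv2.imwrite(f"pics/{n}0.png",arm.snapshot(n))
E
```

```text
pics
{'time_s': 0.0, 'joint_positions': array([ 6.32758170e+01,  2.81653269e+01,  8.93510173e+01,  4.06816342e-04,
        6.25488102e+01, -6.05061266e+00]), 'qvel': array([ 0.03236286,  0.03132292, -0.00945867,  0.16878594,  0.00744953,
       -0.02666471]), 'effort': array([ 2.10161379e-03, -6.12657881e+01, -2.58184183e+01,  6.92919712e-02,
        4.81919374e-02, -9.63474668e-05]), 'eef_pos': array([220.5184953 , 584.53883132, 214.04359767]), 'tool_rot': array([[-9.35605795e-01,  3.53046073e-01, -5.17003630e-04],
       [ 3.53046429e-01,  9.35605255e-01, -1.01285605e-03],
       [ 1.26126460e-04, -1.13016028e-03, -9.99999353e-01]]), 'force': array([-0.76085643, -0.19164212, -0.57070351]), 'ft_torque': array([-0.02433599,  0.01768482, -0.03664249]), 'grip_width': 95.34653946364766}
scene {'camera_matrix': array([[404.59125422,   0.        , 285.78647194],
       [  0.        , 404.59125422, 215.1145667 ],
       [  0.        ,   0.        ,   1.        ]]), 'dist_coeffs': array([-0.09540839,  0.        ,  0.        ,  0.        ,  0.        ]), 'R': array([[ 0.70145747,  0.7127017 
[... 457 characters left out ...]
7, -0.9996333 , -0.00874343],
       [-0.98301414,  0.02679037, -0.18156398],
       [ 0.18173164,  0.00394173, -0.98334026]]), 't': array([   3.84476249,  459.45830204, 1221.2769356 ])}
wrist {'camera_matrix': array([[308.15535553,   0.        , 281.23105672],
       [  0.        , 308.15535553, 212.89168924],
       [  0.        ,   0.        ,   1.        ]]), 'dist_coeffs': array([-0.02615847,  0.        ,  0.        ,  0.        ,  0.        ]), 'R': array([[ 3.53168639e-01,  9.35559573e-01, -4.44071252e-04],
       [ 8.98670381e-01, -3.39111120e-01,  2.78199919e-01],
       [ 2.60122008e-01, -9.86505605e-02, -9.60523091e-01]]), 't': array([-624.51496103,  -30.55060512,  391.21502495])}
```

View pics/top0.png

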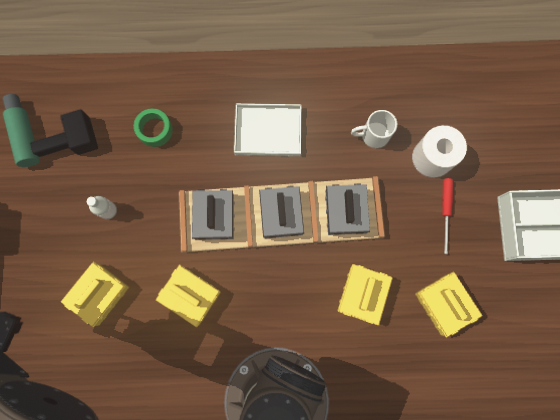

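View pics/scene0.png

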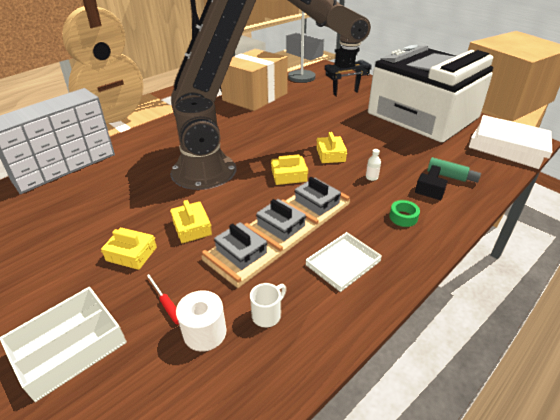

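The top view shows the rack around (282,214) with grey cases at (212,215), (281,211) and (348,208). The tray is at (268,130), and the yellow lookalikes are in front of the rack. Next I'll measure rib tops, rack strips and tray corners.

```bash
cat > h.py <<'E'
import numpy as np, cv2
from plant import arm
def ray(name,uv,z,m=None):
    m=m or arm.camera_model(name)
    n=cv2.undistortPoints(np.array(uv,float).reshape(-1,1,2),m["camera_matrix"],m["dist_coeffs"]).reshape(-1,2)
    d=np.c_[n,np.ones(len(n))]@m["R"]; c=-m["R"].T@m["t"]
    return c+d*((z-c[2])/d[:,2])[:,None]
def blobs(mask,lo):
    n,l,s,c=cv2.connectedComponentsWithStats(mask.astype(np.uint8))
    return [(s[i],c[i],(l==i)) for i in range(1,n) if s[i][4]>=lo]
E
python3 - <<'E'
from h import *
im=cv2.imread("pics/top0.png"); hsv=cv2.cvtColor(im,cv2.COLOR_BGR2HSV)
H,S,V=cv2.split(hsv)
roi=np.zeros(V.shape,bool); roi[170:255,175:390]=1
for s,c,m in blobs((V<45)&roi,40):
    r=cv2.minAreaRect(np.argwhere(m)[:,::-1].astype(np.float32)); b=ray("top",cv2.boxPoints(r),104)
    print("dark",s,c.round(1),r,ray("top",[c],104).round(0))
for s,c,m in blobs((S<60)&(V<140)&(V>50)&roi,300):
    r=cv2.minAreaRect(np.argwhere(m)[:,::-1].astype(np.float32));b=ray("top",cv2.boxPoints(r),68)
    print("lid",s,c.round(1),r,b[:,:2].round(0).tolist(),b.mean(0).round(0))
roi[:]=0;roi[90:165,225:310]=1
for s,c,m in blobs((S<60)&(V>130)&roi,300):
    b=ray("top",cv2.boxPoints(cv2.minAreaRect(np.argwhere(m)[:,::-1].astype(np.float32))),22)
    print("tray",s,b[:,:2].round(0).tolist(),b.mean(0).round(0))
cv2.imwrite("pics/topz.png",cv2.resize(im[85:300,150:400],None,fx=3,fy=2.75,interpolation=cv2.INTER_CUBIC))
E
```

```text
lid [344 189  18  37 507] [352.4 207.1] ((352.27215576171875, 207.0818634033203), (36.91804504394531, 15.565446853637695), 86.18592071533203) [[519.0, -185.0], [520.0, -225.0], [425.0, -225.0], [424.0, -186.0]] [ 472. -205.   68.]
lid [277 192  19  37 538] [285.5 210.5] ((285.44512939453125, 210.006103515625), (37.65715026855469, 16.123003005981445), 83.6598129272461) [[516.0, -12.0], [519.0, -53.0], [423.0, -61.0], [419.0, -20.0]] [469. -37.  68.]
lid [206 194  19  38 546] [215.3 212.8] ((215.0, 212.5), (37.0, 18.0), 90.0) [[516.0, 164.0], [515.0, 118.0], [420.0, 119.0], [421.0, 164.0]] [468. 142.  68.]
tray [ 234  103   68   53 3358] [[635.0, 98.0], [781.0, 93.0], [771.0, -89.0], [626.0, -81.0]] [703.   5.  22.]
```

View pics/topz.png

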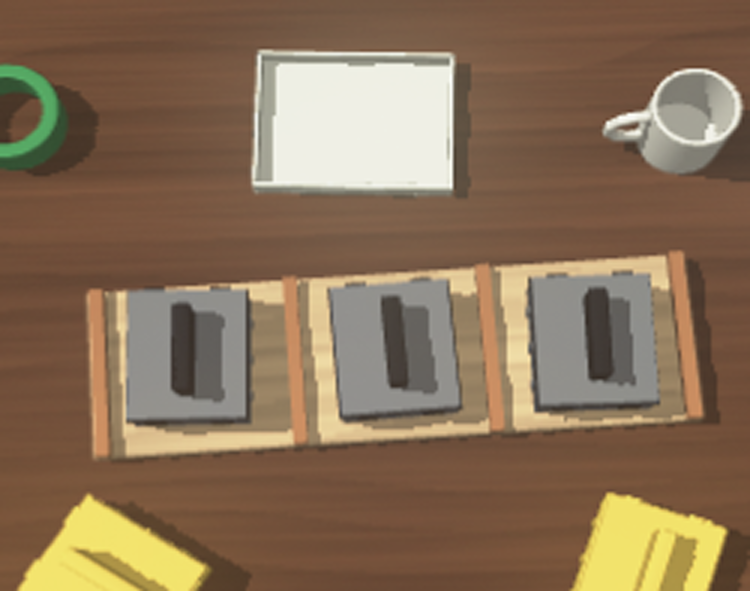

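Run:
```python
from h import *
im=cv2.imread("pics/top0.png"); H,S,V=cv2.split(cv2.cvtColor(im,cv2.COLOR_BGR2HSV))
print(V[208,340:362],S[208,340:362])
roi=np.zeros(V.shape,bool); roi[185:238,190:235]=1;roi[185:238,262:300]=1;roi[183:234,328:367]=1
for s,c,m in blobs((V<62)&roi,80):
    r=cv2.minAreaRect(np.argwhere(m)[:,::-1].astype(np.float32)); b=ray("top",cv2.boxPoints(r),104)
    print("rib",s,r,b[:,:2].round(0).tolist(),b.mean(0).round(0))
# strip ends, read off zoom (x/3+150, y/2.75+85): tops z=32
P=[(95,290),(101,458),(290,278),(301,442),(483,265),(497,432),(677,252),(694,418)]
w=ray("top",[(x/3+150,y/2.75+85) for x,y in P],32);print(w[:,:2].round(0).tolist())
# lids outer corners
for q in ([(126,291),(247,291),(247,418),(128,420)],[(330,288),(446,281),(459,408),(342,416)],[(529,278),(648,274),(657,404),(535,409)]):
    w=ray("top",[(x/3+150,y/2.75+85) for x,y in q],68);print("lid",w[:,:2].round(0).tolist(),w.mean(0).round(0))
```

```text
[144 145 144 144 144  95  60  63  66  66  64  65  65  65  97  97  97  96
  97  97  97 141] [ 7  9  7  7  7 16 60 49 42 42 40 47 43 43 16 16 16 13 13 16 16  5]
[[536.0, 233.0], [375.0, 227.0], [543.0, 63.0], [385.0, 56.0], [551.0, -107.0], [390.0, -112.0], [559.0, -277.0], [399.0, -281.0]]
lid [[525.0, 200.0], [522.0, 97.0], [404.0, 98.0], [405.0, 198.0]] [464. 148.  68.]
lid [[523.0, 27.0], [527.0, -72.0], [408.0, -79.0], [403.0, 19.0]] [466. -26.  68.]
lid [[528.0, -143.0], [529.0, -243.0], [407.0, -244.0], [406.0, -142.0]] [ 468. -193.   68.]
```

Call:
step_arm --moves '[{"dx": -20,"dy": -17},{"dx": -38,"dy": -32},{"dx": -38,"dy": -32},{"dx": -38,"dy": -32},{"dx": -38,"dy": -32},{"dx": -38,"dy": -32},{"dx": -38,"dy": -32},{"dx": -38,"dy": -32},{"dx": -38,"dy": -32},{"dx": -38,"dy": -32}]'

```text
$.moves[0]: bad value
```

Call:
step_arm --moves '[{"roll": -7},{"roll": -7},{"roll": -7},{}]'

```text
$.moves[0]: bad value
```

```bash
cat >> h.py <<'E'
def tool(tx,ty,tz):
    s=arm.state();R=s["tool_rot"];return (R.T@(np.array([tx,ty,tz])-s["eef_pos"])).round(1)
def st():
    s=arm.state();R=s["tool_rot"]
    print("t",round(s["time_s"],2),"pos",s["eef_pos"].round(1),"xang",np.degrees(np.arctan2(R[1,0],R[0,0])).round(2),"z",R[:,2].round(4),"F",s["force"].round(2),"M",s["ft_torque"].round(3),"w",round(s["grip_width"],1),"J",s["joint_positions"].round(0))
E
python3 - <<'E'
from h import *
st();print(tool(464,148,150))
m=arm.camera_model("wrist");im=arm.snapshot("wrist");cv2.imwrite("pics/w1.png",im)
np.save("w1.npy",m,allow_pickle=True)
E
```

```text
t 0.15 pos [220.5 584.6 214.2] xang 159.33 z [-4.e-04 -7.e-04 -1.e+00] F [-0.3  -0.35 -0.23] M [-0.021  0.002 -0.022] w 95.1 J [63. 28. 89. -0. 63. -6.]
[-381.9 -322.5   64.4]
```

View pics/w1.png

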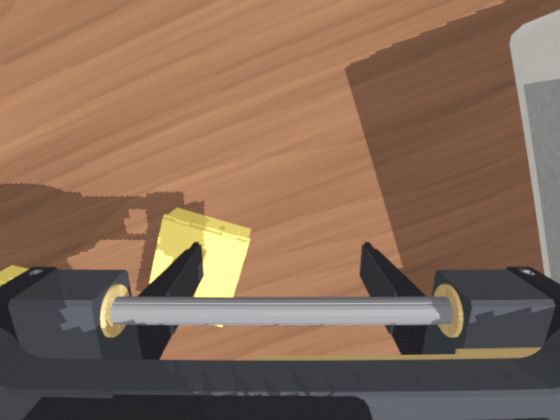

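The wrist view only shows a yellow lookalike between the fingers. The move was refused because each row needs all four values.

Call:
step_arm --moves '[{"dx": -20,"dy": -17,"dz": 0,"roll": 0},{"dx": -38,"dy": -32,"dz": 0,"roll": 0},{"dx": -38,"dy": -32,"dz": 0,"roll": 0},{"dx": -38,"dy": -32,"dz": 0,"roll": 0},{"dx": -38,"dy": -32,"dz": 0,"roll": 0},{"dx": -38,"dy": -32,"dz": 0,"roll": 0},{"dx": -38,"dy": -32,"dz": 0,"roll": 0},{"dx": -38,"dy": -32,"dz": 0,"roll": 0},{"dx": -38,"dy": -32,"dz": 0,"roll": 0},{"dx": -38,"dy": -32,"dz": 0,"roll": 0}]'

```text
time_s: 1.2
eef_pos: [452.1, 169.4, 213.1]
tool_rot: [[-0.939, 0.344, 0.0], [0.344, 0.939, -0.0], [-0.0, -0.0, -1.0]]
force: [1.5, -0.1, -0.7]
grip_width: 95.0
```

Call:
step_arm --moves '[{"dx": 0,"dy": 0,"dz": 0,"roll": -7},{"dx": 0,"dy": 0,"dz": 0,"roll": -7},{"dx": 0,"dy": 0,"dz": 0,"roll": -7},{"dx": 0,"dy": 0,"dz": 0,"roll": 0}]'

```text
time_s: 1.6
eef_pos: [455.3, 162.6, 212.8]
tool_rot: [[-1.0, -0.017, 0.0], [-0.017, 1.0, -0.001], [-0.0, -0.001, -1.0]]
force: [-0.8, -0.1, -0.1]
grip_width: 95.3
```

Run:
```python
from h import *
st();print(tool(464,148,150))
im=arm.snapshot("wrist");cv2.imwrite("pics/w2.png",im)
```

```text
t 1.6 pos [455.3 162.6 212.8] xang -179.0 z [ 4.e-04 -8.e-04 -1.e+00] F [-0.83 -0.06 -0.05] M [ 0.02   0.043 -0.018] w 95.3 J [ 12.  17. 109.  -0.  54. -79.]
[ -8.4 -14.7  62.8]
```

View pics/w2.png

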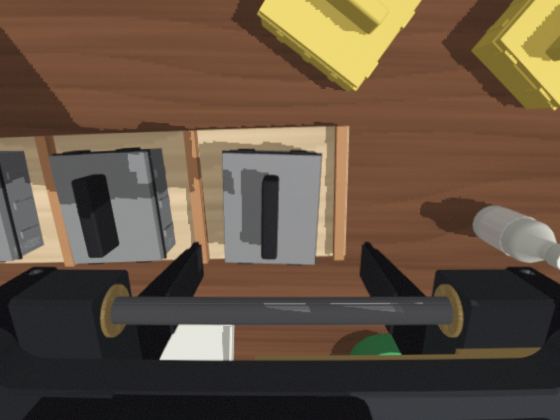

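The wrist view shows the left case with lid corners (222,152), (321,153), (317,264) and (225,264), and its rib at columns 262–278.

Run:
```python
from h import *
w=ray("wrist",[(222,152),(321,153),(317,264),(225,264)],68);print(w.round(0).tolist(),w.mean(0))
w=ray("wrist",[(262,177),(278,177),(278,258),(262,258)],104);print(w.round(0).tolist(),w.mean(0))
w=ray("wrist",[(342,126),(341,260),(188,131),(201,263)],32);print(w.round(0).tolist())
```

```text
[[404.0, 102.0, 68.0], [404.0, 202.0, 68.0], [526.0, 204.0, 68.0], [528.0, 101.0, 68.0]] [465.38135933 152.29388989  68.        ]
[[423.0, 145.0, 104.0], [423.0, 159.0, 104.0], [503.0, 160.0, 104.0], [503.0, 145.0, 104.0]] [462.92391185 152.24642652 104.        ]
[[377.0, 228.0, 32.0], [538.0, 238.0, 32.0], [385.0, 59.0, 32.0], [544.0, 64.0, 32.0]]
```

Call:
step_arm --moves '[{"dx": -9,"dy": -12,"dz": 20,"roll": 0},{"dx": 0,"dy": 0,"dz": 35,"roll": 0},{"dx": 0,"dy": 0,"dz": 35,"roll": 0},{"dx": 0,"dy": 0,"dz": 30,"roll": 0},{"dx": 0,"dy": 0,"dz": 12,"roll": 0},{"dx": 0,"dy": 0,"dz": 0,"roll": 0}]'

```text
time_s: 2.25
eef_pos: [465.8, 151.9, 77.5]
tool_rot: [[-1.0, 0.008, 0.005], [0.008, 1.0, 0.0], [-0.005, 0.0, -1.0]]
force: [0.6, 0.2, 0.4]
grip_width: 94.9
```

Call:
step_arm --moves '[{"dx": 0,"dy": 0,"dz": 2,"roll": 0},{"dx": 0,"dy": 0,"dz": 0,"roll": 0},{"dx": 0,"dy": 0,"dz": 0,"roll": 0},{"dx": 0,"dy": 0,"dz": 0,"roll": 0},{"dx": 0,"dy": 0,"dz": 0,"roll": 0},{"dx": 0,"dy": 0,"dz": 0,"roll": 0},{"dx": 0,"dy": 0,"dz": 0,"roll": 0},{"dx": 0,"dy": 0,"dz": 0,"roll": 0}]' --claw 5

```text
time_s: 3.05
eef_pos: [467.2, 152.6, 78.9]
tool_rot: [[-1.0, 0.012, 0.01], [0.012, 1.0, 0.001], [-0.01, 0.001, -1.0]]
force: [-0.2, -0.5, -0.8]
grip_width: 36.6
```

Call:
step_arm --moves '[{"dx": 0,"dy": 0,"dz": 2,"roll": 0},{"dx": 0,"dy": 0,"dz": 1,"roll": 0},{"dx": 0,"dy": 0,"dz": 0,"roll": 0},{"dx": 0,"dy": 0,"dz": 0,"roll": 0}]'

```text
time_s: 3.45
eef_pos: [467.2, 152.5, 75.6]
tool_rot: [[-1.0, 0.012, 0.01], [0.012, 1.0, 0.001], [-0.01, 0.001, -1.0]]
force: [-0.1, 0.6, 3.7]
grip_width: 15.8
```

Run:
```python
from h import *
st()
```

```text
t 3.45 pos [467.2 152.5  75.6] xang 179.31 z [ 0.0102  0.001  -0.9999] F [-0.13  0.63  3.71] M [-0.046  0.119  0.024] w 15.8 J [ 10.  29. 116.  -0.  34. -79.]
```

Call:
step_arm --moves '[{"dx": 0,"dy": 0,"dz": -10,"roll": 0},{"dx": 0,"dy": 0,"dz": -20,"roll": 0},{"dx": 0,"dy": 0,"dz": -30,"roll": 0},{"dx": 0,"dy": 0,"dz": -30,"roll": 0},{"dx": 0,"dy": 0,"dz": -20,"roll": 0},{"dx": 0,"dy": 0,"dz": 0,"roll": 0}]'

```text
time_s: 4.05
eef_pos: [464.1, 152.3, 190.3]
tool_rot: [[-1.0, 0.012, 0.004], [0.012, 1.0, 0.0], [-0.004, 0.001, -1.0]]
force: [0.3, 0.4, -4.5]
grip_width: 15.8
```

Run:
```python
from h import *
st();cv2.imwrite("pics/s1.png",arm.snapshot("scene"));st();cv2.imwrite("pics/t1.png",arm.snapshot("top"));st()
```

```text
t 4.05 pos [464.1 152.3 190.3] xang 179.29 z [ 4.4e-03  4.0e-04 -1.0e+00] F [ 0.31  0.4  -4.48] M [ 0.068 -0.007  0.008] w 15.8 J [ 10.  19. 110.  -0.  51. -79.]
t 4.1 pos [463.7 152.2 189. ] xang 179.29 z [ 2.8e-03  1.0e-04 -1.0e+00] F [-0.04 -0.61 -3.85] M [ 0.082 -0.024 -0.051] w 15.9 J [ 10.  19. 110.  -0.  51. -79.]
t 4.15 pos [463.2 152.1 187.8] xang 179.29 z [ 8.e-04 -2.e-04 -1.e+00] F [ 0.7   0.19 -3.61] M [ 0.044  0.028 -0.029] w 15.6 J [ 10.  19. 110.  -0.  51. -79.]
```

View pics/s1.png

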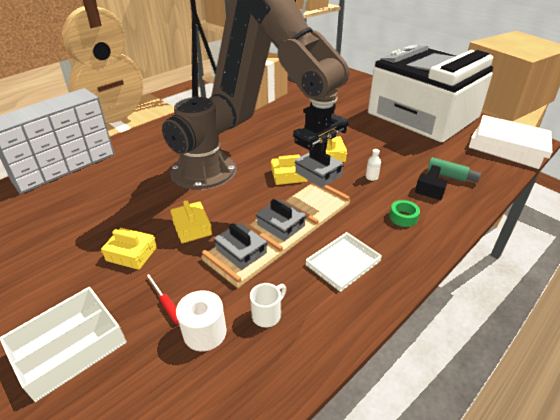

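The case is held level. Next I'll turn it 90° and carry it to the outer left strip. Pressing one end on that strip should tip the case in the pads.

Call:
step_arm --moves '[{"dx": 0,"dy": 0,"dz": 0,"roll": 8.5},{"dx": 0,"dy": 0,"dz": 0,"roll": 8.5},{"dx": 0,"dy": 0,"dz": 0,"roll": 8.5},{"dx": 0,"dy": 0,"dz": 0,"roll": 8.5},{"dx": 0,"dy": 0,"dz": 0,"roll": 8.5},{"dx": 0,"dy": 0,"dz": 0,"roll": 8.5},{"dx": 0,"dy": 0,"dz": 0,"roll": 8.5},{"dx": 0,"dy": 0,"dz": 0,"roll": 8.5},{"dx": 0,"dy": 0,"dz": 0,"roll": 8.5},{"dx": 0,"dy": 0,"dz": 0,"roll": 8.5}]'

```text
time_s: 5.15
eef_pos: [456.0, 150.6, 172.1]
tool_rot: [[-0.055, 0.998, -0.026], [0.998, 0.055, -0.005], [-0.003, -0.026, -1.0]]
force: [0.7, -0.5, -3.0]
grip_width: 15.9
```

Run:
```python
from h import *
st();print(tool(467,290,150))
```

```text
t 5.15 pos [456.  150.6 172.1] xang 93.14 z [-0.0258 -0.0049 -0.9997] F [ 0.73 -0.55 -2.98] M [-0.119  0.001  0.005] w 15.9 J [ 10.  20. 111.  -0.  50.   7.]
[138.6  19.2  21.1]
```

Call:
step_arm --moves '[{"dx": 12,"dy": 2,"dz": 0,"roll": 0},{"dx": 25,"dy": 4,"dz": 0,"roll": 1},{"dx": 35,"dy": 4,"dz": 0,"roll": 1},{"dx": 35,"dy": 4,"dz": 0,"roll": 1},{"dx": 25,"dy": 4,"dz": 0,"roll": 0},{"dx": 0,"dy": 0,"dz": 0,"roll": 0}]'

```text
time_s: 5.75
eef_pos: [467.3, 290.4, 163.4]
tool_rot: [[-0.018, 0.999, -0.037], [1.0, 0.017, -0.008], [-0.007, -0.037, -0.999]]
force: [0.4, -0.3, -4.0]
grip_width: 15.7
```

Run:
```python
from h import *
st();print(tool(467,290,92));arm.snapshot("top");st();
im=arm.snapshot("wrist");st();cv2.imwrite("pics/w3.png",im)
```

```text
t 5.75 pos [467.3 290.4 163.4] xang 91.01 z [-0.0368 -0.0078 -0.9993] F [ 0.44 -0.27 -3.98] M [-0.145  0.034 -0.014] w 15.7 J [ 25.  26. 102.   1.  54.  23.]
[ 0.1  2.4 71.3]
t 5.8 pos [466.8 289.2 163.2] xang 90.99 z [-0.0377 -0.0085 -0.9993] F [-0.95 -0.2  -3.89] M [-0.078  0.042  0.035] w 16.2 J [ 25.  26. 102.   1.  54.  23.]
t 5.85 pos [466.8 288.  163.5] xang 90.89 z [-0.0378 -0.0087 -0.9992] F [-0.15  0.13 -3.73] M [-0.13   0.062 -0.005] w 16.0 J [ 25.  26. 102.   1.  54.  23.]
```

View pics/w3.png

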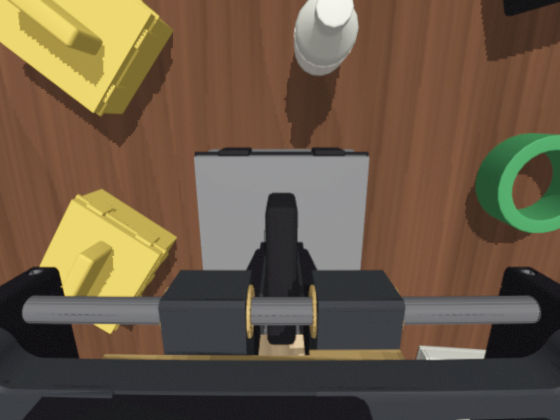

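The wrist view shows the far lid edge from (195,153) to (367,153). Its known 100 mm width should give the height of that edge, and so the tilt in the pads.

```bash
cat >> h.py <<'E'
def edge(uv1,uv2,L=100):
    from scipy.optimize import brentq
    m=arm.camera_model("wrist");s=arm.state()
    f=lambda z: np.linalg.norm(np.subtract(*ray("wrist",[uv1,uv2],z,m)))-L
    z=brentq(f,-50,s["eef_pos"][2]+20);p=ray("wrist",[uv1,uv2],z,m).mean(0)
    q=s["tool_rot"].T@(p-s["eef_pos"]);print("edge mid world",p.round(1),"in tool",q.round(1),"tilt deg about pads (edge at x=60,z=8 when level)",np.degrees(np.arctan2(q[2]+19,q[0])-np.arctan2(27,60)).round(1))
E
python3 - <<'E'
from h import *
edge((195,153),(367,153))
E
```

```text
edge mid world [464.  350.4 151.7] in tool [62.5 -1.4 11.3] tilt deg about pads (edge at x=60,z=8 when level) 1.6
```

Call:
step_arm --moves '[{"dx": 2,"dy": 2,"dz": 20,"roll": 0},{"dx": 0,"dy": 0,"dz": 25,"roll": 0},{"dx": 0,"dy": 0,"dz": 18,"roll": 0},{"dx": 0,"dy": 0,"dz": 5,"roll": 0}]'

```text
time_s: 6.25
eef_pos: [465.5, 286.9, 93.0]
tool_rot: [[-0.022, 0.999, -0.039], [1.0, 0.021, -0.01], [-0.009, -0.039, -0.999]]
force: [-0.6, -1.2, -3.2]
grip_width: 15.8
```

Run:
```python
from h import *
st()
```

```text
t 6.25 pos [465.5 286.9  93. ] xang 91.25 z [-0.0386 -0.0096 -0.9992] F [-0.6  -1.16 -3.23] M [-0.153  0.062  0.019] w 15.8 J [ 25.  32. 106.   1.  45.  23.]
```

Call:
step_arm --moves '[{"dx": 2,"dy": 0,"dz": 4,"roll": 0},{"dx": 1,"dy": 0,"dz": 5,"roll": 0},{"dx": 1,"dy": 0,"dz": 5,"roll": 0},{"dx": 0,"dy": 0,"dz": 3,"roll": 0}]'

```text
time_s: 6.65
eef_pos: [465.5, 293.5, 81.2]
tool_rot: [[-0.022, 0.999, -0.034], [1.0, 0.022, -0.002], [-0.002, -0.034, -0.999]]
force: [-8.2, 6.2, 10.3]
grip_width: 16.0
```

Run:
```python
from h import *
st()
im=arm.snapshot("wrist");st();cv2.imwrite("pics/w4.png",im)
```

```text
t 6.65 pos [465.5 293.5  81.2] xang 91.25 z [-0.0341 -0.0023 -0.9994] F [-8.24  6.19 10.27] M [ 0.605  1.251 -0.169] w 16.0 J [ 25.  33. 106.   1.  43.  23.]
t 6.7 pos [465.4 293.5  81.1] xang 91.26 z [-0.0342 -0.0023 -0.9994] F [-6.87  6.37  8.54] M [ 0.73   1.09  -0.091] w 16.2 J [ 25.  33. 106.   1.  43.  23.]
```

View pics/w4.png

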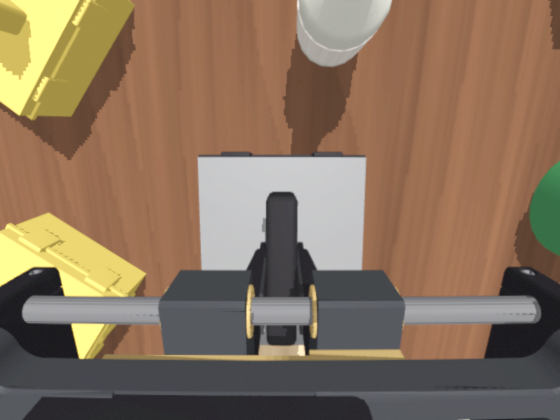

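Run:
```python
from h import *
edge((199,155.5),(364,155.5)); print(ray("top",[(110,214),(97,200)],0).round(0),ray("top",[(110,214)],40).round(0))
```

```text
edge mid world [462.5 353.8  62.4] in tool [60.4 -1.  18.6] tilt deg about pads (edge at x=60,z=8 when level) 7.7
[[484. 430.   0.]
 [523. 465.   0.]] [[476. 416.  40.]]
```

Call:
step_arm --moves '[{"dx": 0,"dy": 0,"dz": 5,"roll": 0},{"dx": 0,"dy": 0,"dz": 5,"roll": 0},{"dx": 0,"dy": 0,"dz": 4,"roll": 0}]'

```text
time_s: 7.0
eef_pos: [465.3, 297.2, 73.4]
tool_rot: [[-0.022, 0.999, -0.029], [1.0, 0.023, 0.005], [0.006, -0.028, -1.0]]
force: [-8.6, 7.9, 10.1]
grip_width: 16.1
```

Run:
```python
from h import *
st()
im=arm.snapshot("wrist");cv2.imwrite("pics/w5.png",im[100:200,150:420])
```

```text
t 7.0 pos [465.3 297.2  73.4] xang 91.28 z [-0.0286  0.0054 -0.9996] F [-8.58  7.92 10.1 ] M [ 0.793  1.334 -0.14 ] w 16.1 J [ 25.  33. 107.   1.  41.  23.]
```

View pics/w5.png

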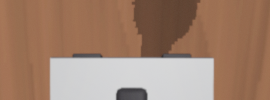

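Run:
```python
from h import *
im=arm.snapshot("wrist");H,S,V=cv2.split(cv2.cvtColor(im,cv2.COLOR_BGR2HSV))
for r in (159,162):
    x=np.where(S[r,180:400]<40)[0]+180;print(r,x.min(),x.max())
print(V[150:165,250],S[150:165,250])
edge((199.5,157),(363.5,157));edge((201,157),(362.5,157))
```

```text
159 200 363
162 200 363
[156 156 155 140 108  82  74 112 184 211 213 213 213 212 213] [119 121 120 113  85  34  14   7   3   2   1   1   1   1   1]
edge mid world [462.4 356.6  54.1] in tool [59.4 -0.9 19.6] tilt deg about pads (edge at x=60,z=8 when level) 8.8
edge mid world [462.5 356.3  51.1] in tool [59.1 -0.7 22.5] tilt deg about pads (edge at x=60,z=8 when level) 10.9
```

Call:
step_arm --moves '[{"dx": -6,"dy": 0,"dz": 1,"roll": 0},{"dx": -8,"dy": 0,"dz": 1,"roll": 0},{"dx": -8,"dy": 0,"dz": 1,"roll": 0}]'

```text
time_s: 7.4
eef_pos: [469.5, 281.0, 77.2]
tool_rot: [[-0.026, 1.0, -0.014], [1.0, 0.026, 0.017], [0.018, -0.013, -1.0]]
force: [-3.8, 14.6, 12.2]
grip_width: 15.9
```

```bash
cat >> h.py <<'E'
def tip():
    im=arm.snapshot("wrist");S=cv2.cvtColor(im,cv2.COLOR_BGR2HSV)[...,1]
    col=S[100:260,250]; r=100+np.where(col<30)[0].min()+2
    x=np.where(S[r+2,180:400]<40)[0]+180; print(r,x.min(),x.max()); edge((x.min()-.5,r-1),(x.max()+.5,r-1)); return im
E
python3 - <<'E'
from h import *
st();cv2.imwrite("pics/w6.png",tip()); cv2.imwrite("pics/s6.png",arm.snapshot("scene")[100:260,200:400])
E
```

```text
t 7.4 pos [469.5 281.   77.2] xang 91.49 z [-0.0139  0.0173 -0.9998] F [-3.82 14.61 12.18] M [2.447 0.445 0.271] w 15.9 J [ 23.  32. 108.   2.  40.  20.]
159 200 362
edge mid world [467.1 339.   57.7] in tool [58.7 -1.  20.6] tilt deg about pads (edge at x=60,z=8 when level) 9.8
```

View pics/s6.png

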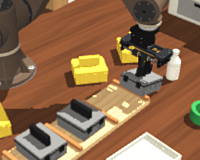

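Call:
step_arm --moves '[{"dx": 6,"dy": 0,"dz": -5,"roll": 0},{"dx": 0,"dy": 0,"dz": -20,"roll": 0},{"dx": -5,"dy": 0,"dz": -15,"roll": 0},{"dx": -5,"dy": 0,"dz": 0,"roll": 0}]'

```text
time_s: 7.9
eef_pos: [471.5, 275.9, 121.6]
tool_rot: [[-0.028, 1.0, -0.01], [0.999, 0.028, 0.017], [0.018, -0.01, -1.0]]
force: [0.1, -0.2, -4.7]
grip_width: 16.1
```

Run:
```python
from h import *
st();cv2.imwrite("pics/w7.png",tip());st()
```

```text
t 7.9 pos [471.5 275.9 121.6] xang 91.6 z [-0.0103  0.0174 -0.9998] F [ 0.06 -0.18 -4.66] M [-0.134  0.054  0.026] w 16.1 J [ 23.  28. 106.   2.  46.  20.]
158 200 363
edge mid world [468.5 334.7 102.1] in tool [59.4 -0.7 19.6] tilt deg about pads (edge at x=60,z=8 when level) 8.8
t 7.95 pos [471.1 275.1 120.7] xang 91.58 z [-0.0115  0.0168 -0.9998] F [ 0.18  0.16 -4.08] M [-0.1    0.091 -0.003] w 16.0 J [ 23.  29. 106.   2.  46.  20.]
```

View pics/w7.png

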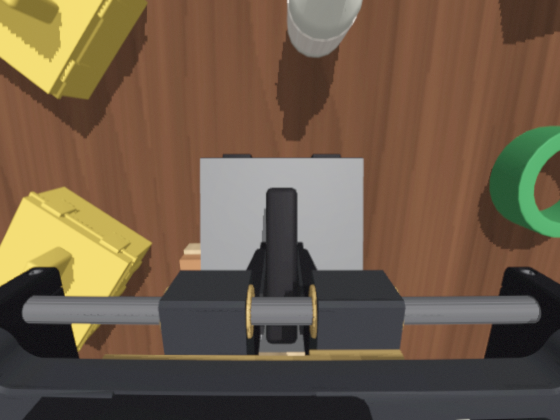

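Call:
step_arm --moves '[{"dx": 9,"dy": 0,"dz": 15,"roll": 0},{"dx": 0,"dy": 0,"dz": 17,"roll": 0},{"dx": 0,"dy": 0,"dz": 6,"roll": 0},{"dx": -1,"dy": 0,"dz": 6,"roll": 0},{"dx": -1,"dy": 0,"dz": 6,"roll": 0},{"dx": -1,"dy": 0,"dz": 5,"roll": 0}]'

```text
time_s: 8.55
eef_pos: [469.7, 288.5, 69.7]
tool_rot: [[-0.027, 1.0, -0.007], [0.999, 0.027, 0.024], [0.025, -0.007, -1.0]]
force: [-25.8, -17.2, 96.8]
grip_width: 16.1
```

Run:
```python
from h import *
st();cv2.imwrite("pics/w8.png",tip())
```

```text
t 8.55 pos [469.7 288.5  69.7] xang 91.56 z [-0.0072  0.0244 -0.9997] F [-25.84 -17.18  96.82] M [-3.476  4.288  0.07 ] w 16.1 J [ 24.  33. 108.   2.  39.  21.]
159 202 361
edge mid world [467.4 347.2  47. ] in tool [58.3 -0.6 24.2] tilt deg about pads (edge at x=60,z=8 when level) 12.3
```

Call:
step_arm --moves '[{"dx": 0,"dy": 0,"dz": -8,"roll": 0},{"dx": 0,"dy": 0,"dz": -20,"roll": 0},{"dx": 0,"dy": 0,"dz": -25,"roll": 0},{"dx": 0,"dy": 0,"dz": -15,"roll": 0}]'

```text
time_s: 9.0
eef_pos: [468.9, 287.5, 138.8]
tool_rot: [[-0.028, 1.0, -0.009], [0.999, 0.029, 0.024], [0.024, -0.008, -1.0]]
force: [0.1, 0.7, -3.9]
grip_width: 15.9
```

Run:
```python
from h import *
st();tip();st();cv2.imwrite("pics/s9.png",cv2.resize(arm.snapshot("scene")[100:260,250:400],None,fx=4,fy=3.5));st()
```

```text
t 9.0 pos [468.9 287.5 138.8] xang 91.62 z [-0.009   0.0237 -0.9997] F [ 0.13  0.68 -3.91] M [-0.128  0.057 -0.009] w 15.9 J [ 24.  27. 105.   2.  48.  21.]
159 202 361
edge mid world [467.1 346.7 117.7] in tool [58.3 -0.6 24.2] tilt deg about pads (edge at x=60,z=8 when level) 12.3
t 9.05 pos [469.5 287.8 140.5] xang 91.63 z [-0.0068  0.0248 -0.9997] F [ 0.79  0.05 -1.16] M [-0.154  0.01  -0.015] w 15.8 J [ 24.  27. 105.   2.  48.  21.]
t 9.1 pos [469.3 287.7 139. ] xang 91.62 z [-0.0071  0.0246 -0.9997] F [-0.26 -0.31 -4.62] M [-0.191  0.103 -0.02 ] w 15.9 J [ 24.  27. 105.   2.  48.  21.]
```

View pics/s9.png

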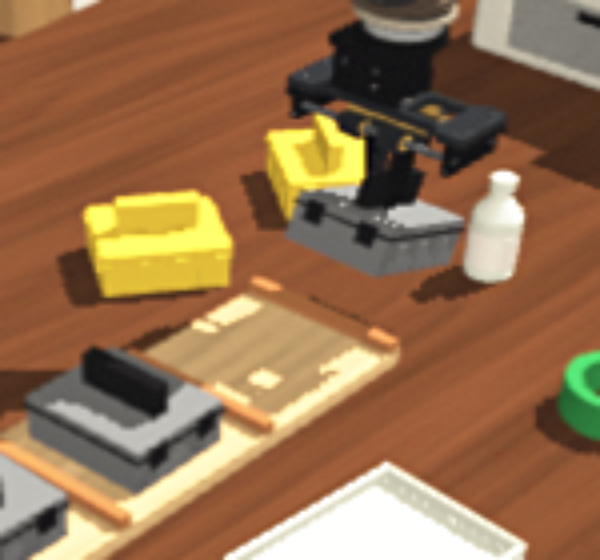

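The scene view shows the case visibly tipped, with its +y end down. To get the tilt exactly, I'll cast the pixels of its long side face (the world plane x≈519).

Run:
```python
from h import *
im=arm.snapshot("scene");cv2.imwrite("pics/s10full.png",im);cv2.imwrite("pics/s10.png",cv2.resize(im[135:185,310:380],None,fx=11,fy=11,interpolation=cv2.INTER_CUBIC));st()
```

```text
t 9.15 pos [468.8 287.5 137.7] xang 91.62 z [-0.0087  0.0239 -0.9997] F [-0.35  0.47 -3.79] M [-0.214  0.049  0.007] w 15.9 J [ 24.  27. 105.   2.  48.  21.]
```

View pics/s10.png

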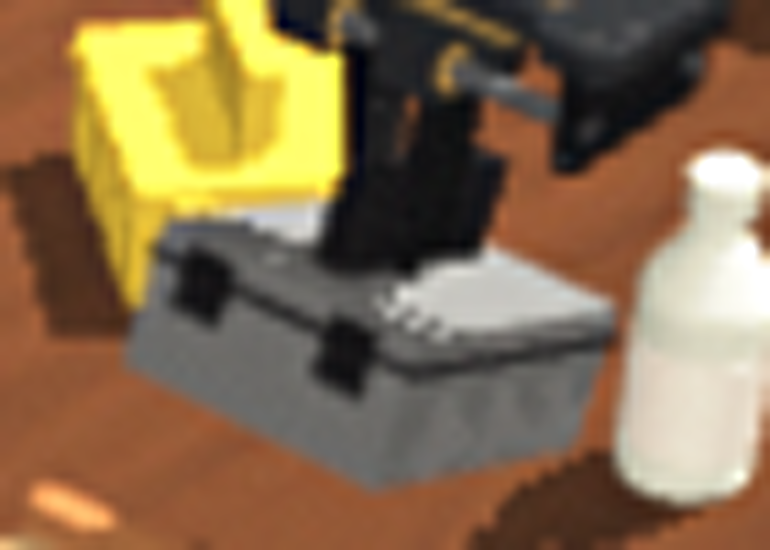

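```bash
cat >> h.py <<'E'
def rayp(uv,k,val,name="scene"):
    m=arm.camera_model(name)
    n=cv2.undistortPoints(np.array(uv,float).reshape(-1,1,2),m["camera_matrix"],m["dist_coeffs"]).reshape(-1,2)
    d=np.c_[n,np.ones(len(n))]@m["R"]; c=-m["R"].T@m["t"]
    return c+d*((val-c[k])/d[:,k])[:,None]
E
python3 - <<'E'
from h import *
q=[(378,490),(578,450),(418,375),(612,337)]
p=rayp([(x/11+310,y/11+135) for x,y in q],0,519);print(p.round(1))
for a,b in((0,1),(2,3),(0,2),(1,3)):
    d=p[b]-p[a];print(np.linalg.norm(d).round(1),np.degrees(np.arctan2(d[2],d[1])).round(1))
E
```

```text
[[519.  227.8 103.8]
 [519.  337.1  67.4]
 [519.  241.9 139.5]
 [519.  347.5 106.5]]
115.2 -18.4
110.6 -17.4
38.4 68.5
40.4 75.1
```

The side face reads about 17° of tilt, with the underside centre about 85 mm up, so test 1 is well met. Now I'll take the case back to its bay.

Call:
step_arm --moves '[{"dx": -15,"dy": 0,"dz": -15,"roll": -8.5},{"dx": -35,"dy": 0,"dz": -2,"roll": 0},{"dx": -40,"dy": 0,"dz": -2,"roll": 0},{"dx": -35,"dy": 0,"dz": -2,"roll": 0},{"dx": -10,"dy": 0,"dz": -2,"roll": -8.5},{"dx": 0,"dy": 0,"dz": -2,"roll": -8.5},{"dx": 0,"dy": 0,"dz": -2,"roll": -8.5},{"dx": 0,"dy": 0,"dz": -2,"roll": -8.5},{"dx": 0,"dy": 0,"dz": -2,"roll": -8.5},{"dx": 0,"dy": 0,"dz": -2,"roll": -8.5}]'

```text
time_s: 10.15
eef_pos: [487.7, 147.9, 152.4]
tool_rot: [[-0.886, 0.462, -0.029], [0.462, 0.887, 0.02], [0.035, 0.004, -0.999]]
force: [-0.6, -0.8, -3.3]
grip_width: 16.0
```

Call:
step_arm --moves '[{"dx": 0,"dy": 0,"dz": -2,"roll": -8.5},{"dx": 0,"dy": 0,"dz": -2,"roll": -8.5},{"dx": 0,"dy": 0,"dz": -2,"roll": -8.5}]'

```text
time_s: 10.45
eef_pos: [486.6, 147.6, 153.7]
tool_rot: [[-0.999, 0.03, -0.035], [0.03, 0.999, 0.018], [0.036, 0.017, -0.999]]
force: [-0.1, 0.0, -5.2]
grip_width: 15.8
```

Run:
```python
from h import *
st();arm.snapshot("top");st();print(tool(442,152.5,92))
```

```text
t 10.45 pos [486.6 147.6 153.7] xang 178.29 z [-0.0351  0.0185 -0.9992] F [-0.1   0.04 -5.23] M [-0.024 -0.067 -0.012] w 15.8 J [  9.  24. 108.   2.  50. -81.]
t 10.5 pos [486.6 147.6 153.7] xang 178.83 z [-0.0353  0.0184 -0.9992] F [-0.17 -0.75 -3.23] M [-0.12  -0.077  0.047] w 16.1 J [  9.  24. 108.   2.  50. -81.]
[42.4  2.9 63.3]
```

Call:
step_arm --moves '[{"dx": 15,"dy": 1,"dz": 10,"roll": 0},{"dx": 20,"dy": 1,"dz": 22,"roll": 0},{"dx": 8,"dy": 1,"dz": 20,"roll": 0},{"dx": 0,"dy": 0,"dz": 8,"roll": 0}]'

```text
time_s: 10.9
eef_pos: [440.0, 152.7, 90.5]
tool_rot: [[-0.999, 0.032, -0.037], [0.031, 0.999, 0.018], [0.037, 0.017, -0.999]]
force: [1.4, -0.7, -4.9]
grip_width: 16.0
```

Run:
```python
from h import *
st();cv2.imwrite("pics/s11.png",cv2.resize(arm.snapshot("scene")[130:230,270:370],None,fx=6,fy=6,interpolation=cv2.INTER_CUBIC))
```

```text
t 10.9 pos [440.  152.7  90.5] xang 178.2 z [-0.0367  0.0179 -0.9992] F [ 1.41 -0.74 -4.93] M [-0.083 -0.077 -0.024] w 16.0 J [ 10.  27. 118.   2.  38. -80.]
```

View pics/s11.png

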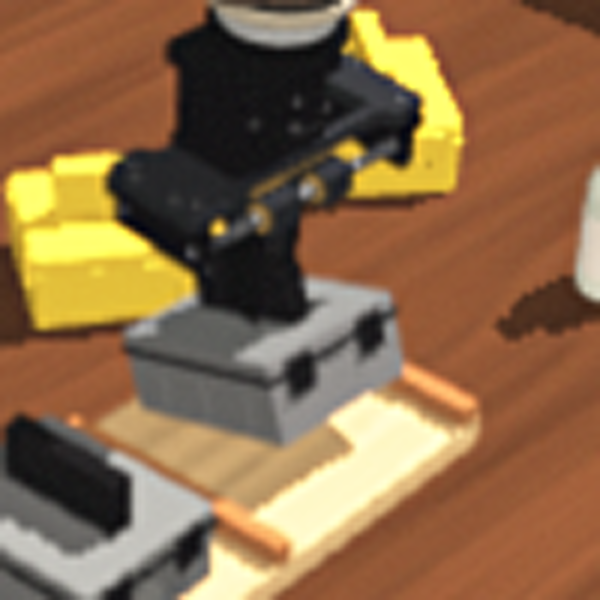

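Call:
step_arm --moves '[{"dx": -5,"dy": 0,"dz": 4,"roll": 0},{"dx": -6,"dy": 0,"dz": 4,"roll": 0},{"dx": -6,"dy": 0,"dz": 4,"roll": 0}]'

```text
time_s: 11.25
eef_pos: [459.7, 152.3, 77.9]
tool_rot: [[-0.999, 0.035, -0.036], [0.034, 0.999, 0.018], [0.037, 0.017, -0.999]]
force: [-2.9, -1.4, 0.8]
grip_width: 16.0
```

Call:
step_arm --moves '[{"dx": -6,"dy": 0,"dz": 3,"roll": 0},{"dx": -3,"dy": 0,"dz": 3,"roll": 0}]'

```text
time_s: 11.45
eef_pos: [470.4, 152.0, 71.5]
tool_rot: [[-0.999, 0.036, -0.035], [0.035, 0.999, 0.018], [0.036, 0.017, -0.999]]
force: [0.5, 0.8, 3.7]
grip_width: 16.0
```

Run:
```python
from h import *
st();cv2.imwrite("pics/s12.png",cv2.resize(arm.snapshot("scene")[130:230,270:370],None,fx=6,fy=6,interpolation=cv2.INTER_CUBIC))
```

```text
t 11.45 pos [470.4 152.   71.5] xang 177.97 z [-0.0351  0.018  -0.9992] F [0.53 0.82 3.72] M [-0.317  0.385  0.015] w 16.0 J [  9.  30. 114.   2.  37. -80.]
```

View pics/s12.png

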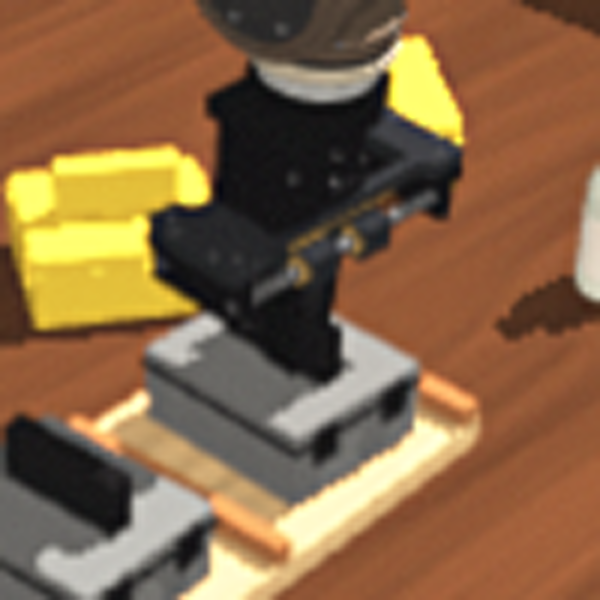

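Call:
step_arm --moves '[{"dx": 0,"dy": 0,"dz": 4,"roll": 0},{"dx": 0,"dy": 0,"dz": 2,"roll": 0}]'

```text
time_s: 11.7
eef_pos: [472.6, 153.1, 68.4]
tool_rot: [[-0.999, 0.036, -0.029], [0.035, 0.999, 0.02], [0.03, 0.019, -0.999]]
force: [-14.6, -9.5, 44.0]
grip_width: 16.1
```

Call:
step_arm --moves '[{"dx": 0,"dy": 0,"dz": 0,"roll": 0},{"dx": 0,"dy": 0,"dz": 0,"roll": 0},{"dx": 0,"dy": 0,"dz": 0,"roll": 0},{"dx": 0,"dy": 0,"dz": 0,"roll": 0}]' --claw 50

```text
time_s: 12.1
eef_pos: [474.2, 153.5, 69.7]
tool_rot: [[-0.999, 0.036, -0.024], [0.036, 0.999, 0.021], [0.024, 0.02, -0.999]]
force: [0.7, -0.7, -0.5]
grip_width: 42.4
```

Call:
step_arm --moves '[{"dx": 0,"dy": 0,"dz": -10,"roll": 0},{"dx": 0,"dy": 0,"dz": -25,"roll": 0},{"dx": 0,"dy": 0,"dz": -40,"roll": 0},{"dx": 0,"dy": 0,"dz": -20,"roll": 0}]'

```text
time_s: 12.5
eef_pos: [475.5, 151.2, 166.4]
tool_rot: [[-0.999, 0.037, -0.03], [0.036, 0.999, 0.02], [0.031, 0.019, -0.999]]
force: [-0.6, -0.4, -0.3]
grip_width: 49.6
```

Run:
```python
from h import *
st();cv2.imwrite("pics/w13.png",arm.snapshot("wrist"));st();arm.snapshot("top");st()
```

```text
t 12.5 pos [475.5 151.2 166.4] xang 177.93 z [-0.0301  0.0199 -0.9994] F [-0.6  -0.37 -0.34] M [ 0.072 -0.029 -0.02 ] w 49.6 J [  9.  22. 109.   2.  50. -80.]
t 12.55 pos [476.3 151.3 168.4] xang 177.93 z [-0.0271  0.0204 -0.9994] F [0.25 0.64 3.32] M [ 0.034 -0.012  0.018] w 49.9 J [  9.  22. 109.   2.  51. -80.]
t 12.6 pos [476.  151.3 166.4] xang 177.93 z [-0.0276  0.0203 -0.9994] F [ 0.93  0.16 -0.41] M [ 0.012 -0.003 -0.018] w 49.5 J [  9.  22. 109.   2.  50. -80.]
```

View pics/w13.png

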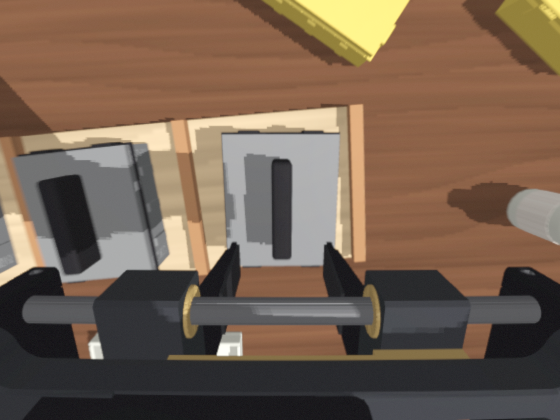

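The left case stands flat in its bay again, with lid corners (222,134), (338,133), (336,268) and (225,268).

Run:
```python
from h import *
w=ray("wrist",[(222,134),(338,133),(336,268),(225,268)],68);print(w.mean(0).round(1))
w=ray("wrist",[(20,155),(132,143),(155,280),(45,283)],68);print(w.round(0).tolist(),w.mean(0))
w=ray("wrist",[(40,183),(82,175),(100,262),(64,273)],104);print(w.round(0).tolist())
print(tool(465,-25,166))
```

```text
[463.8 153.1  68. ]
[[410.0, -71.0, 68.0], [405.0, 28.0, 68.0], [533.0, 30.0, 68.0], [532.0, -77.0, 68.0]] [469.99553272 -22.37885339  68.        ]
[[431.0, -31.0, 104.0], [426.0, 3.0, 104.0], [498.0, 3.0, 104.0], [506.0, -29.0, 104.0]]
[   4.6 -176.6   -2.8]
```

Call:
step_arm --moves '[{"dx": 1,"dy": -20,"dz": 0,"roll": 0},{"dx": 1,"dy": -40,"dz": 0,"roll": 0},{"dx": 1,"dy": -45,"dz": 0,"roll": 0},{"dx": 1,"dy": -40,"dz": 0,"roll": 0},{"dx": 0,"dy": -27,"dz": 0,"roll": -3},{"dx": 0,"dy": 0,"dz": 0,"roll": -2.5}]'

```text
time_s: 13.2
eef_pos: [464.1, -25.5, 161.0]
tool_rot: [[-0.997, -0.065, -0.029], [-0.066, 0.998, 0.021], [0.028, 0.023, -0.999]]
force: [0.3, -0.3, -0.8]
grip_width: 50.5
```

Run:
```python
from h import *
st();cv2.imwrite("pics/w14.png",arm.snapshot("wrist"));st()
```

```text
t 13.2 pos [464.1 -25.5 161. ] xang -176.24 z [-0.0292  0.0209 -0.9994] F [ 0.29 -0.26 -0.77] M [ 0.031 -0.013 -0.012] w 50.5 J [ -12.   20.  114.    1.   48. -106.]
t 13.25 pos [464.  -24.6 161. ] xang -176.09 z [-0.0294  0.0212 -0.9993] F [-0.56  0.32  0.01] M [ 0.028 -0.073 -0.003] w 50.4 J [ -12.   20.  114.    1.   48. -106.]
```

View pics/w14.png

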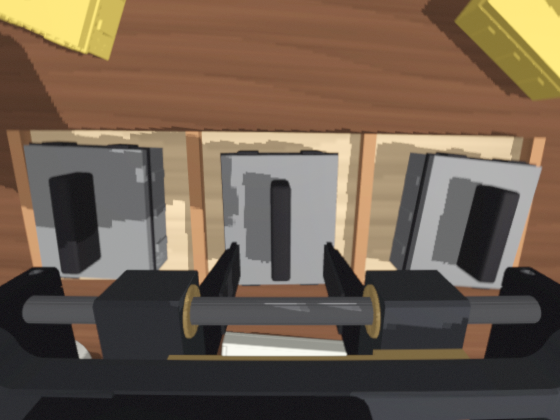

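The middle case is centred, with lid corners (222,155), (338,155), (336,284) and (227,285), and its rib lies at columns 272–292.

Run:
```python
from h import *
w=ray("wrist",[(222,155),(338,155),(337,284),(227,285)],68);print(w.round(0).tolist(),w.mean(0))
w=ray("wrist",[(272,181),(291,181),(291,280),(272,280)],104);print(w.round(0).tolist(),w.mean(0));c=w.mean(0)
print(tool(465,c[1],76))
```

```text
[[411.0, -76.0, 68.0], [404.0, 22.0, 68.0], [525.0, 35.0, 68.0], [531.0, -69.0, 68.0]] [467.76405886 -21.8979027   68.        ]
[[425.0, -33.0, 104.0], [424.0, -18.0, 104.0], [505.0, -12.0, 104.0], [506.0, -28.0, 104.0]] [464.70106361 -22.81291638 104.        ]
[-3.5 -0.3 84.9]
```

Call:
step_arm --moves '[{"dx": -1,"dy": 0,"dz": 20,"roll": 0},{"dx": -2,"dy": 0,"dz": 32,"roll": 0},{"dx": -1,"dy": 0,"dz": 22,"roll": 0},{"dx": 0,"dy": 0,"dz": 9,"roll": 0}]'

```text
time_s: 13.65
eef_pos: [465.7, -22.1, 75.3]
tool_rot: [[-0.998, -0.064, -0.028], [-0.064, 0.998, 0.021], [0.026, 0.023, -0.999]]
force: [1.0, -0.3, 0.5]
grip_width: 50.0
```

Call:
step_arm --moves '[{"dx": 0,"dy": 0,"dz": 1,"roll": 0},{"dx": 0,"dy": 0,"dz": 1,"roll": 0},{"dx": 0,"dy": 0,"dz": 0,"roll": 0},{"dx": 0,"dy": 0,"dz": 0,"roll": 0},{"dx": 0,"dy": 0,"dz": 0,"roll": 0},{"dx": 0,"dy": 0,"dz": 0,"roll": 0}]' --claw 5

```text
time_s: 14.25
eef_pos: [466.1, -21.6, 74.8]
tool_rot: [[-0.998, -0.064, -0.026], [-0.065, 0.998, 0.02], [0.025, 0.022, -0.999]]
force: [-0.4, -1.6, -1.5]
grip_width: 16.0
```

Call:
step_arm --moves '[{"dx": 0,"dy": 0,"dz": -10,"roll": 0},{"dx": 0,"dy": 0,"dz": -20,"roll": 0},{"dx": 0,"dy": 0,"dz": -30,"roll": 0},{"dx": 0,"dy": 0,"dz": -30,"roll": 0},{"dx": 0,"dy": 0,"dz": -25,"roll": 0},{"dx": 0,"dy": 0,"dz": -3,"roll": 0}]'

```text
time_s: 14.85
eef_pos: [467.5, -23.4, 198.7]
tool_rot: [[-0.998, -0.063, -0.031], [-0.064, 0.998, 0.022], [0.029, 0.024, -0.999]]
force: [-0.2, -0.4, -4.8]
grip_width: 15.7
```

Run:
```python
from h import *
st();arm.snapshot("top");st();arm.snapshot("top");st()
```

```text
t 14.85 pos [467.5 -23.4 198.7] xang -176.34 z [-0.0309  0.0221 -0.9993] F [-0.22 -0.35 -4.81] M [ 0.039 -0.088  0.009] w 15.7 J [ -11.   17.  111.    1.   54. -106.]
t 14.9 pos [467.1 -23.3 197.7] xang -176.33 z [-0.032   0.0224 -0.9992] F [ 0.14  0.02 -3.92] M [ 0.019 -0.067 -0.055] w 15.9 J [ -11.   17.  111.    1.   54. -106.]
t 14.95 pos [466.6 -23.3 196.2] xang -176.33 z [-0.0341  0.0227 -0.9992] F [ 0.61  0.01 -4.71] M [ 0.039 -0.016 -0.03 ] w 16.0 J [ -11.   17.  111.    1.   54. -106.]
```

Call:
step_arm --moves '[{"dx": 0,"dy": 0,"dz": -2,"roll": 8.5},{"dx": 0,"dy": 0,"dz": -2,"roll": 8.5},{"dx": 0,"dy": 0,"dz": -2,"roll": 8.5},{"dx": 0,"dy": 0,"dz": -2,"roll": 8.5},{"dx": 0,"dy": 0,"dz": -2,"roll": 8.5},{"dx": 0,"dy": 0,"dz": -2,"roll": 8.5},{"dx": 0,"dy": 0,"dz": -2,"roll": 8.5},{"dx": 0,"dy": 0,"dz": -2,"roll": 8.5},{"dx": 0,"dy": 0,"dz": -2,"roll": 8.5},{"dx": 0,"dy": 0,"dz": -2,"roll": 8.5}]'

```text
time_s: 15.95
eef_pos: [459.6, -21.9, 200.1]
tool_rot: [[-0.13, 0.99, -0.062], [0.991, 0.132, 0.029], [0.037, -0.058, -0.998]]
force: [0.1, -0.5, -4.4]
grip_width: 15.9
```

Run:
```python
from h import *
st();arm.snapshot("top");st();print(tool(467,283,190))
```

```text
t 15.95 pos [459.6 -21.9 200.1] xang 97.45 z [-0.0621  0.0291 -0.9976] F [ 0.13 -0.48 -4.37] M [-0.141 -0.076 -0.023] w 15.9 J [-12.  17. 110.   1.  56. -20.]
t 16.0 pos [459.5 -21.8 200.2] xang 96.91 z [-0.0622  0.0293 -0.9976] F [-0.63  0.4  -4.04] M [-0.094 -0.091 -0.013] w 16.1 J [-12.  17. 110.   1.  56. -19.]
[301.1  45.2  18.6]
```

Call:
step_arm --moves '[{"dx": 20,"dy": 4,"dz": 0,"roll": 2},{"dx": 40,"dy": 5,"dz": 0,"roll": 2},{"dx": 45,"dy": 4,"dz": 0,"roll": 1.5},{"dx": 45,"dy": 4,"dz": 0,"roll": 0},{"dx": 45,"dy": 4,"dz": 0,"roll": 0},{"dx": 45,"dy": 4,"dz": 5,"roll": 0},{"dx": 40,"dy": 4,"dz": 5,"roll": 0},{"dx": 20,"dy": 2,"dz": 10,"roll": 0}]'

```text
time_s: 16.8
eef_pos: [471.6, 288.6, 176.7]
tool_rot: [[-0.038, 0.996, -0.076], [0.999, 0.04, 0.028], [0.031, -0.075, -0.997]]
force: [-0.1, 0.5, -4.6]
grip_width: 15.9
```

Run:
```python
from h import *
st();print(tool(467,284,92));tip();st()
```

```text
t 16.8 pos [471.6 288.6 176.7] xang 92.19 z [-0.0763  0.0278 -0.9967] F [-0.06  0.45 -4.64] M [-0.17  -0.058  0.023] w 15.9 J [ 23.  26. 100.   4.  57.  19.]
[-7.   1.6 84.7]
159 196 366
edge mid world [465.7 349.7 165.5] in tool [59.7 -1.8 11.1] tilt deg about pads (edge at x=60,z=8 when level) 2.5
t 16.85 pos [470.7 289.9 174.6] xang 92.23 z [-0.0791  0.0273 -0.9965] F [-1.54  2.46 -7.03] M [ 0.059  0.173 -0.011] w 16.0 J [ 23.  26. 100.   4.  57.  19.]
```

Call:
step_arm --moves '[{"dx": -3,"dy": 2,"dz": 20,"roll": 0},{"dx": -3,"dy": 2,"dz": 30,"roll": 0},{"dx": -1,"dy": 0,"dz": 22,"roll": 0},{"dx": 0,"dy": 0,"dz": 8,"roll": 0}]'

```text
time_s: 17.25
eef_pos: [466.2, 287.3, 87.3]
tool_rot: [[-0.055, 0.995, -0.084], [0.998, 0.057, 0.026], [0.031, -0.082, -0.996]]
force: [-5.8, 12.1, 18.5]
grip_width: 16.0
```

Call:
step_arm --moves '[{"dx": 0,"dy": 0,"dz": 5,"roll": 0},{"dx": -1,"dy": 0,"dz": 5,"roll": 0},{"dx": -1,"dy": 0,"dz": 5,"roll": 0}]'

```text
time_s: 17.55
eef_pos: [465.0, 291.2, 74.1]
tool_rot: [[-0.062, 0.995, -0.081], [0.997, 0.065, 0.035], [0.04, -0.079, -0.996]]
force: [-14.4, 23.5, 30.9]
grip_width: 15.5
```

Run:
```python
from h import *
st();tip()
```

```text
t 17.55 pos [465.  291.2  74.1] xang 93.54 z [-0.0809  0.035  -0.9961] F [-14.35  23.51  30.92] M [3.882 2.426 0.023] w 15.5 J [ 23.  34. 106.   5.  44.  16.]
160 200 363
edge mid world [458.2 350.1  57.6] in tool [58.3 -1.5 18.8] tilt deg about pads (edge at x=60,z=8 when level) 8.7
```

Call:
step_arm --moves '[{"dx": -1,"dy": 0,"dz": 4,"roll": 0},{"dx": -1,"dy": 0,"dz": 3,"roll": 0}]'

```text
time_s: 17.8
eef_pos: [464.4, 293.8, 71.1]
tool_rot: [[-0.068, 0.995, -0.077], [0.997, 0.071, 0.042], [0.047, -0.074, -0.996]]
force: [-13.4, -1.0, 44.4]
grip_width: 15.8
```

Run:
```python
from h import *
st();tip()
```

```text
t 17.8 pos [464.4 293.8  71.1] xang 93.89 z [-0.0769  0.0417 -0.9962] F [-13.35  -0.98  44.4 ] M [-0.632  2.014 -0.01 ] w 15.8 J [ 23.  34. 106.   6.  43.  15.]
161 202 361
edge mid world [457.2 351.5  50.7] in tool [57.1 -1.5 23.4] tilt deg about pads (edge at x=60,z=8 when level) 12.3
```

Call:
step_arm --moves '[{"dx": 0,"dy": 0,"dz": -8,"roll": 0},{"dx": 0,"dy": 0,"dz": -20,"roll": 0},{"dx": -3,"dy": 0,"dz": -25,"roll": 0},{"dx": -2,"dy": 0,"dz": -10,"roll": 0},{"dx": 0,"dy": 0,"dz": -1,"roll": 0}]'

```text
time_s: 18.35
eef_pos: [468.3, 285.3, 135.0]
tool_rot: [[-0.078, 0.994, -0.081], [0.996, 0.081, 0.04], [0.046, -0.077, -0.996]]
force: [0.3, -0.3, -3.3]
grip_width: 16.2
```

Run:
```python
from h import *
st();im=arm.snapshot("scene");st();cv2.imwrite("pics/s15.png",cv2.resize(im[135:185,310:380],None,fx=11,fy=11,interpolation=cv2.INTER_CUBIC))
for i in range(2): arm.snapshot("top");st()
```

```text
t 18.35 pos [468.3 285.3 135. ] xang 94.48 z [-0.0808  0.0398 -0.9959] F [ 0.28 -0.26 -3.33] M [-0.079 -0.108  0.026] w 16.2 J [ 23.  29. 103.   5.  52.  15.]
t 18.4 pos [468.1 285.3 134.6] xang 94.47 z [-0.0812  0.0397 -0.9959] F [-0.29  0.92 -4.5 ] M [-0.083 -0.089 -0.016] w 16.1 J [ 23.  29. 103.   5.  52.  15.]
t 18.45 pos [467.8 285.3 134. ] xang 94.45 z [-0.0822  0.0393 -0.9958] F [ 0.24 -0.46 -4.97] M [-0.058 -0.085  0.01 ] w 16.1 J [ 23.  29. 103.   5.  52.  15.]
t 18.5 pos [467.6 285.4 133.7] xang 94.45 z [-0.0829  0.039  -0.9958] F [-0.64 -0.77 -3.99] M [-0.13  -0.027  0.01 ] w 15.9 J [ 23.  29. 103.   5.  52.  15.]
```

View pics/s15.png

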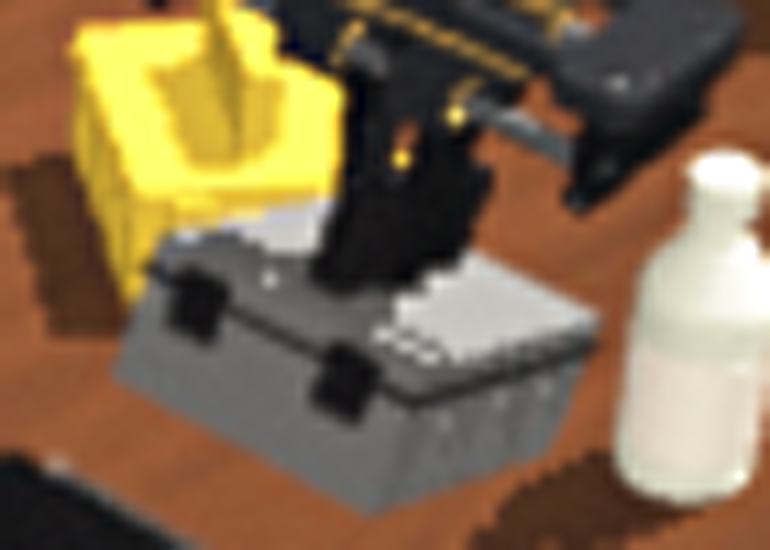

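Run:
```python
from h import *
for q,X in(([(372,513),(550,453)],511),([(412,403),(597,345)],514)):
    p=rayp([(x/11+310,y/11+135) for x,y in q],0,X);d=p[1]-p[0];print(p.round(1).tolist(),np.linalg.norm(d).round(1),np.degrees(np.arctan2(d[2],d[1])).round(1))
```

```text
[[511.0, 237.3, 86.6], [511.0, 333.1, 64.2]] 98.4 -13.1
[[514.0, 247.6, 124.4], [514.0, 347.2, 101.3]] 102.2 -13.1
```

Run:
```python
from h import *
for q,X in(([(372,513),(550,453)],511),([(412,403),(597,345)],514)):
    a=rayp([(q[0][0]/11+310,q[0][1]/11+135)],0,X+4)[0];b=rayp([(q[1][0]/11+310,q[1][1]/11+135)],0,X-5)[0]
    d=b-a;print(a.round(1),b.round(1),np.linalg.norm(d).round(1),np.degrees(np.arcsin(d[2]/np.linalg.norm(d))).round(1))
```

```text
[515.  231.6  91.3] [506.  340.9  58.1] 114.5 -16.8
[518.  241.9 128.9] [509.  355.   95.5] 118.4 -16.4
```

Call:
step_arm --moves '[{"dx": 0,"dy": 0,"dz": -25,"roll": 0},{"dx": 0,"dy": 0,"dz": -35,"roll": 0},{"dx": -25,"dy": -4,"dz": -8,"roll": 0},{"dx": -40,"dy": -6,"dz": -3,"roll": 0},{"dx": -45,"dy": -6,"dz": -3,"roll": 0},{"dx": -45,"dy": -6,"dz": -3,"roll": 0},{"dx": -45,"dy": -6,"dz": -3,"roll": 0},{"dx": -45,"dy": -6,"dz": -3,"roll": 0},{"dx": -40,"dy": -6,"dz": -3,"roll": 0},{"dx": -18,"dy": -4,"dz": -2,"roll": -8.5}]'

```text
time_s: 19.5
eef_pos: [451.9, -31.3, 203.2]
tool_rot: [[-0.233, 0.967, -0.099], [0.971, 0.238, 0.036], [0.059, -0.088, -0.994]]
force: [1.0, 0.2, -3.9]
grip_width: 15.7
```

Call:
step_arm --moves '[{"dx": 0,"dy": 0,"dz": 0,"roll": -8.5},{"dx": 0,"dy": 0,"dz": 0,"roll": -8.5},{"dx": 0,"dy": 0,"dz": 0,"roll": -8.5},{"dx": 0,"dy": 0,"dz": 0,"roll": -8.5},{"dx": 0,"dy": 0,"dz": 0,"roll": -8.5},{"dx": 0,"dy": 0,"dz": 0,"roll": -8.5},{"dx": 0,"dy": 0,"dz": 0,"roll": -8.5},{"dx": 0,"dy": 0,"dz": 0,"roll": -8.5},{"dx": 0,"dy": 0,"dz": 0,"roll": -8.5}]'

```text
time_s: 20.4
eef_pos: [448.5, -33.7, 193.9]
tool_rot: [[-0.993, -0.02, -0.114], [-0.025, 0.999, 0.041], [0.113, 0.043, -0.993]]
force: [0.2, -0.7, -3.9]
grip_width: 15.5
```

Run:
```python
from h import *
st();arm.snapshot("top");st();print(tool(441,-22,92))
```

```text
t 20.4 pos [448.5 -33.7 193.9] xang -178.59 z [-0.1138  0.0409 -0.9927] F [ 0.2  -0.72 -3.87] M [ 0.016 -0.132  0.011] w 15.5 J [ -13.   18.  110.    1.   58. -105.]
t 20.45 pos [448.5 -33.7 193.8] xang -178.04 z [-0.1141  0.0409 -0.9926] F [-0.33 -0.   -4.12] M [-0.035 -0.098 -0.008] w 16.1 J [ -13.   18.  110.    1.   58. -106.]
[ -4.5   7.3 102.4]
```

Call:
step_arm --moves '[{"dx": -5,"dy": 4,"dz": 25,"roll": -1.5},{"dx": -5,"dy": 3,"dz": 35,"roll": 0},{"dx": -3,"dy": 0,"dz": 28,"roll": 0},{"dx": 0,"dy": 0,"dz": 10,"roll": 0}]'

```text
time_s: 20.85
eef_pos: [450.4, -21.4, 91.1]
tool_rot: [[-0.993, -0.046, -0.113], [-0.051, 0.998, 0.041], [0.111, 0.046, -0.993]]
force: [-0.0, 0.7, -2.9]
grip_width: 15.9
```

Run:
```python
from h import *
st();print(tool(466,-22,75))
```

```text
t 20.85 pos [450.4 -21.4  91.1] xang -177.07 z [-0.1126  0.0407 -0.9928] F [-0.04  0.66 -2.92] M [-0.032 -0.107  0.006] w 15.9 J [ -12.   27.  116.    1.   43. -106.]
[-17.2  -2.   14.2]
```

Call:
step_arm --moves '[{"dx": -4,"dy": 0,"dz": 4,"roll": 0},{"dx": -6,"dy": 0,"dz": 4,"roll": 0},{"dx": -6,"dy": 0,"dz": 4,"roll": 0},{"dx": -2,"dy": 0,"dz": 4,"roll": 0}]'

```text
time_s: 21.25
eef_pos: [469.2, -19.7, 72.2]
tool_rot: [[-0.993, -0.039, -0.111], [-0.044, 0.998, 0.041], [0.11, 0.045, -0.993]]
force: [5.5, 5.5, 11.0]
grip_width: 16.1
```

Run:
```python
from h import *
st()
```

```text
t 21.25 pos [469.2 -19.7  72.2] xang -177.47 z [-0.1113  0.0409 -0.9929] F [ 5.54  5.51 11.03] M [ 0.514 -0.546 -0.142] w 16.1 J [ -11.   30.  115.    2.   42. -105.]
```

Call:
step_arm --moves '[{"dx": 0,"dy": 0,"dz": 3,"roll": 0},{"dx": 0,"dy": 0,"dz": 2,"roll": 0},{"dx": 0,"dy": 0,"dz": 2,"roll": 0}]'

```text
time_s: 21.55
eef_pos: [470.3, -17.5, 69.9]
tool_rot: [[-0.994, -0.037, -0.107], [-0.042, 0.998, 0.042], [0.106, 0.046, -0.993]]
force: [-7.3, 2.7, 25.1]
grip_width: 16.4
```

Run:
```python
from h import *
st()
```

```text
t 21.55 pos [470.3 -17.5  69.9] xang -177.59 z [-0.1074  0.0421 -0.9933] F [-7.29  2.73 25.12] M [-0.566  1.608  0.07 ] w 16.4 J [ -11.   30.  115.    2.   41. -105.]
```

Call:
step_arm --moves '[{"dx": 2,"dy": -1,"dz": 3,"roll": 0},{"dx": 2,"dy": -1,"dz": 3,"roll": 0},{"dx": 2,"dy": -1,"dz": 3,"roll": 0}]'

```text
time_s: 21.85
eef_pos: [470.4, -17.8, 69.8]
tool_rot: [[-0.995, -0.033, -0.089], [-0.037, 0.998, 0.044], [0.088, 0.047, -0.995]]
force: [0.2, 14.0, 36.5]
grip_width: 16.7
```

Run:
```python
from h import *
st()
```

```text
t 21.85 pos [470.4 -17.8  69.8] xang -177.85 z [-0.0891  0.0436 -0.9951] F [ 0.2  14.   36.51] M [ 1.511  0.903 -0.178] w 16.7 J [ -11.   30.  115.    2.   40. -105.]
```

Call:
step_arm --moves '[{"dx": 2,"dy": 1,"dz": 3,"roll": 0},{"dx": 2,"dy": 1,"dz": 3,"roll": 0},{"dx": 2,"dy": 1,"dz": 3,"roll": 0},{"dx": 2,"dy": 1,"dz": 3,"roll": 0}]'

```text
time_s: 22.25
eef_pos: [470.8, -16.6, 68.8]
tool_rot: [[-0.997, -0.035, -0.064], [-0.037, 0.999, 0.035], [0.062, 0.037, -0.997]]
force: [-2.8, -6.9, 36.0]
grip_width: 16.6
```

Run:
```python
from h import *
st()
```

```text
t 22.25 pos [470.8 -16.6  68.8] xang -177.87 z [-0.0635  0.035  -0.9974] F [-2.8  -6.85 35.98] M [-2.015  1.183  0.081] w 16.6 J [ -11.   30.  116.    2.   38. -105.]
```

Pressing and pushing removes the tool tilt. I'll repeat that and then release.

Call:
step_arm --moves '[{"dx": 2,"dy": 1.5,"dz": 3,"roll": 0},{"dx": 2,"dy": 1.5,"dz": 3,"roll": 0},{"dx": 2,"dy": 1.5,"dz": 3,"roll": 0},{"dx": 2,"dy": 1.5,"dz": 3,"roll": 0},{"dx": 2,"dy": 1.5,"dz": 3,"roll": 0}]'

```text
time_s: 22.75
eef_pos: [471.2, -16.8, 68.4]
tool_rot: [[-0.999, -0.037, -0.031], [-0.037, 0.999, 0.02], [0.03, 0.021, -0.999]]
force: [-5.8, -12.1, 38.2]
grip_width: 16.1
```

Run:
```python
from h import *
st()
```

```text
t 22.75 pos [471.2 -16.8  68.4] xang -177.87 z [-0.0313  0.02   -0.9993] F [ -5.82 -12.09  38.19] M [-3.002  1.608 -0.06 ] w 16.1 J [ -11.   29.  118.    1.   35. -104.]
```

Call:
step_arm --moves '[{"dx": 2,"dy": 1.5,"dz": 3,"roll": 0},{"dx": 2,"dy": 1.5,"dz": 3,"roll": 0},{"dx": 2,"dy": 1.5,"dz": 3,"roll": 0},{"dx": 2,"dy": 1.5,"dz": 3,"roll": 0},{"dx": 2,"dy": 1.5,"dz": 3,"roll": 0},{"dx": 2,"dy": 0.5,"dz": 3,"roll": 0}]'

```text
time_s: 23.35
eef_pos: [471.1, -17.2, 68.1]
tool_rot: [[-0.999, -0.035, 0.006], [-0.035, 0.999, 0.005], [-0.006, 0.005, -1.0]]
force: [-4.6, 7.5, 43.6]
grip_width: 15.8
```

Call:
step_arm --moves '[{"dx": 0,"dy": 0,"dz": 0,"roll": 0},{"dx": 0,"dy": 0,"dz": 0,"roll": 0},{"dx": 0,"dy": 0,"dz": 0,"roll": 0},{"dx": 0,"dy": 0,"dz": 0,"roll": 0}]' --claw 50

```text
time_s: 23.75
eef_pos: [473.7, -17.6, 70.5]
tool_rot: [[-0.999, -0.032, 0.012], [-0.032, 0.999, 0.004], [-0.012, 0.004, -1.0]]
force: [-0.6, 0.6, 0.0]
grip_width: 42.4
```

Call:
step_arm --moves '[{"dx": 0,"dy": 0,"dz": -10,"roll": 0},{"dx": 0,"dy": 0,"dz": -25,"roll": 0},{"dx": 0,"dy": 0,"dz": -40,"roll": 0},{"dx": 0,"dy": 0,"dz": -20,"roll": 0}]'

```text
time_s: 24.15
eef_pos: [471.2, -17.7, 166.9]
tool_rot: [[-0.999, -0.032, 0.004], [-0.032, 0.999, 0.006], [-0.004, 0.005, -1.0]]
force: [2.0, 0.4, -0.1]
grip_width: 50.1
```

Run:
```python
from h import *
st();cv2.imwrite("pics/w16.png",arm.snapshot("wrist"));st();arm.snapshot("top");st()
```

```text
t 24.15 pos [471.2 -17.7 166.9] xang -178.17 z [ 0.0043  0.0055 -1.    ] F [ 2.02  0.42 -0.07] M [ 0.007  0.055 -0.011] w 50.1 J [ -10.   19.  114.    0.   47. -103.]
t 24.2 pos [472.  -17.8 168.9] xang -178.16 z [ 0.0073  0.005  -1.    ] F [-0.25 -0.13  2.56] M [0.051 0.017 0.007] w 50.3 J [ -10.   19.  113.    0.   47. -103.]
t 24.25 pos [471.8 -17.8 167. ] xang -178.17 z [ 0.007   0.0051 -1.    ] F [ 0.55 -0.58 -0.37] M [-0.005  0.038 -0.021] w 49.8 J [ -10.   19.  114.    0.   47. -103.]
```

View pics/w16.png

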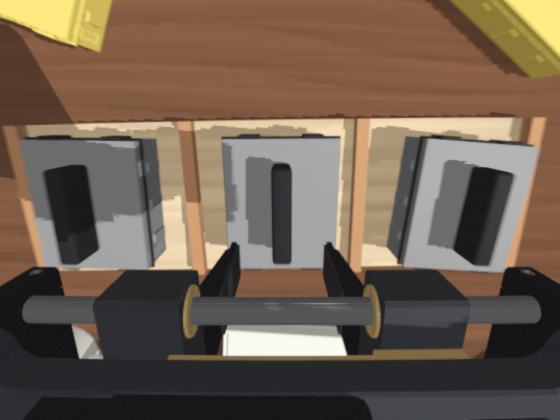

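The middle case stands flat in its bay, with lid corners (222,137), (340,137), (337,269) and (226,270). The right case is at the left edge of this view (the wrist image is mirrored in y).

Run:
```python
from h import *
w=ray("wrist",[(222,137),(340,137),(337,269),(226,270)],68);print(w.mean(0).round(1))
w=ray("wrist",[(24,140),(144,138),(142,266),(35,269)],68);print(w.round(0).tolist(),w.mean(0).round(1))
print(tool(467,-191,167))
```

```text
[465.8 -17.3  68. ]
[[412.0, -241.0, 68.0], [408.0, -136.0, 68.0], [528.0, -149.0, 68.0], [535.0, -255.0, 68.0]] [ 471.  -195.2   68. ]
[  10.3 -173.    -0.9]
```

Call:
step_arm --moves '[{"dx": 2,"dy": -20,"dz": 0,"roll": 0},{"dx": 2,"dy": -40,"dz": 0,"roll": 0},{"dx": 2,"dy": -45,"dz": 0,"roll": 0},{"dx": 2,"dy": -40,"dz": 0,"roll": 1},{"dx": 1,"dy": -23,"dz": 0,"roll": 0},{"dx": 0,"dy": 0,"dz": 0,"roll": 0}]'

```text
time_s: 24.85
eef_pos: [466.4, -190.7, 163.6]
tool_rot: [[-1.0, -0.017, 0.004], [-0.017, 1.0, 0.007], [-0.004, 0.007, -1.0]]
force: [-0.2, 0.6, -0.4]
grip_width: 49.7
```

Run:
```python
from h import *
st();cv2.imwrite("pics/w17.png",arm.snapshot("wrist"));st()
```

```text
t 24.85 pos [ 466.4 -190.7  163.6] xang -179.04 z [ 0.0043  0.0068 -1.    ] F [-0.22  0.61 -0.4 ] M [ 0.078  0.022 -0.042] w 49.7 J [ -30.   22.  110.    1.   48. -121.]
t 24.9 pos [ 466.2 -189.5  163.4] xang -179.02 z [ 0.0037  0.0073 -1.    ] F [-0.54  0.22 -0.8 ] M [ 0.08  -0.001  0.006] w 50.0 J [ -30.   22.  110.    1.   48. -121.]
```

View pics/w17.png

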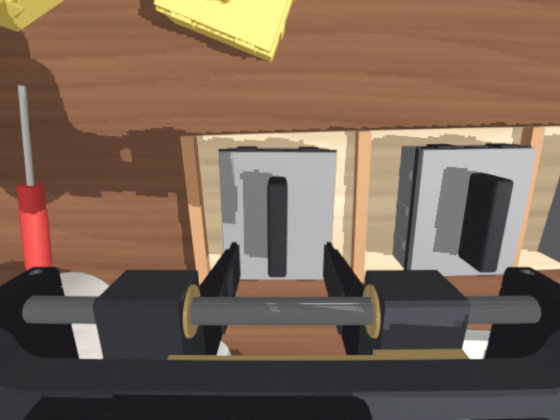

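The right case has lid corners (221,150), (336,150), (332,279) and (223,281), with its rib at columns 268–288. The screwdriver is clear of it at far left.

Run:
```python
from h import *
w=ray("wrist",[(221,150),(336,150),(332,279),(223,281)],68);print(w.round(0).tolist(),w.mean(0).round(1))
w=ray("wrist",[(269,178),(288,178),(287,276),(268,276)],104);print(w.round(0).tolist(),w.mean(0).round(1));c=w.mean(0)
print(tool(466,c[1],76))
w=ray("wrist",[(192,282),(200,282)],32);print("strip",w.round(0).tolist())
w=ray("wrist",[(47,190),(49,265)],15);print("screwdriver",w.round(0).tolist())
```

```text
[[409.0, -241.0, 68.0], [408.0, -143.0, 68.0], [529.0, -139.0, 68.0], [533.0, -243.0, 68.0]] [ 469.9 -191.5   68. ]
[[426.0, -199.0, 104.0], [426.0, -185.0, 104.0], [508.0, -183.0, 104.0], [508.0, -199.0, 104.0]] [ 467.  -191.5  104. ]
[ 0.5 -2.6 87.4]
strip [[555.0, -284.0, 32.0], [555.0, -275.0, 32.0]]
screwdriver [[458.0, -437.0, 15.0], [546.0, -453.0, 15.0]]
```

Call:
step_arm --moves '[{"dx": 0,"dy": -1,"dz": 20,"roll": 0},{"dx": 0,"dy": -1,"dz": 33,"roll": 0},{"dx": 0,"dy": 0,"dz": 24,"roll": 0},{"dx": 0,"dy": 0,"dz": 9,"roll": 0}]'

```text
time_s: 25.3
eef_pos: [466.5, -187.0, 75.2]
tool_rot: [[-1.0, -0.019, 0.004], [-0.019, 1.0, 0.007], [-0.005, 0.007, -1.0]]
force: [-0.3, 0.7, -0.1]
grip_width: 50.2
```

Call:
step_arm --moves '[{"dx": 0,"dy": 0,"dz": 1,"roll": 0},{"dx": 0,"dy": 0,"dz": 1,"roll": 0},{"dx": 0,"dy": 0,"dz": 0,"roll": 0},{"dx": 0,"dy": 0,"dz": 0,"roll": 0},{"dx": 0,"dy": 0,"dz": 0,"roll": 0},{"dx": 0,"dy": 0,"dz": 0,"roll": 0}]' --claw 5

```text
time_s: 25.9
eef_pos: [467.3, -185.4, 75.0]
tool_rot: [[-1.0, -0.021, 0.006], [-0.021, 1.0, 0.007], [-0.006, 0.006, -1.0]]
force: [0.7, -0.4, -4.6]
grip_width: 16.2
```

Call:
step_arm --moves '[{"dx": 0,"dy": 0,"dz": -10,"roll": 0},{"dx": 0,"dy": 0,"dz": -20,"roll": 0},{"dx": 0,"dy": 0,"dz": -30,"roll": 0},{"dx": 0,"dy": 0,"dz": -30,"roll": 8.5},{"dx": 0,"dy": 0,"dz": -15,"roll": 8.5},{"dx": 0,"dy": 0,"dz": -2,"roll": 8.5},{"dx": 0,"dy": 0,"dz": -2,"roll": 8.5},{"dx": 0,"dy": 0,"dz": -2,"roll": 8.5},{"dx": 0,"dy": 0,"dz": -2,"roll": 8.5},{"dx": 0,"dy": 0,"dz": -2,"roll": 8.5}]'

```text
time_s: 26.9
eef_pos: [463.8, -184.4, 200.1]
tool_rot: [[-0.512, 0.859, 0.003], [0.859, 0.512, 0.009], [0.007, 0.007, -1.0]]
force: [0.7, -0.1, -3.3]
grip_width: 15.5
```

Call:
step_arm --moves '[{"dx": 0,"dy": 0,"dz": -2,"roll": 8.5},{"dx": 0,"dy": 0,"dz": -2,"roll": 8.5},{"dx": 0,"dy": 0,"dz": -2,"roll": 8.5},{"dx": 0,"dy": 0,"dz": -1,"roll": 0}]'

```text
time_s: 27.3
eef_pos: [462.3, -183.5, 209.7]
tool_rot: [[-0.085, 0.996, 0.002], [0.996, 0.085, 0.01], [0.01, 0.003, -1.0]]
force: [-0.0, 0.3, -3.6]
grip_width: 15.5
```

```bash
cat >> h.py <<'E'
def samp(n=6):
    M=[];F=[]
    for i in range(n): arm.snapshot("top");s=arm.state();M.append(s["ft_torque"]);F.append(s["force"])
    print("mean M",np.mean(M,0).round(3),"+-",(np.std(M,0)/np.sqrt(n)).round(3),"F",np.mean(F,0).round(2))
E
python3 - <<'E'
from h import *
st();samp();st();print(tool(467,-335,150))
E
```

```text
t 27.3 pos [ 462.3 -183.5  209.7] xang 94.88 z [ 0.002   0.0102 -0.9999] F [-0.02  0.34 -3.64] M [-0.089  0.077  0.031] w 15.5 J [-30.  18. 107.   1.  55. -35.]
mean M [-0.087  0.052  0.003] +- [0.005 0.006 0.007] F [ 0.07 -0.03 -4.05]
t 27.6 pos [ 462.5 -183.6  209. ] xang 95.14 z [ 0.0017  0.0103 -0.9999] F [-0.28  0.12 -3.86] M [-0.081  0.072 -0.016] w 16.0 J [-30.  18. 107.   1.  55. -35.]
[-151.8   -9.2   57.5]
```

Call:
step_arm --moves '[{"dx": -20,"dy": -2,"dz": 0,"roll": 2},{"dx": -40,"dy": -1,"dz": 10,"roll": 2},{"dx": -45,"dy": 0,"dz": 20,"roll": 0},{"dx": -32,"dy": 0,"dz": 20,"roll": 0},{"dx": -14,"dy": 0,"dz": 5,"roll": 0},{"dx": 0,"dy": 0,"dz": 0,"roll": 0}]'

```text
time_s: 28.2
eef_pos: [466.1, -338.8, 150.5]
tool_rot: [[-0.028, 1.0, 0.003], [1.0, 0.028, 0.011], [0.01, 0.003, -1.0]]
force: [0.3, 0.6, -4.6]
grip_width: 15.9
```

Run:
```python
from h import *
st();samp();print(tool(467,-335,92));cv2.imwrite("pics/w18.png",tip())
```

```text
t 28.2 pos [ 466.1 -338.8  150.5] xang 91.62 z [ 0.0025  0.0105 -0.9999] F [ 0.27  0.56 -4.56] M [-0.093  0.043 -0.03 ] w 15.9 J [-43.  28. 100.   1.  52. -45.]
mean M [-0.073  0.049  0.009] +- [0.008 0.01  0.011] F [ 0.1   0.19 -4.28]
[ 1.  -0.1 60.4]
160 195 367
edge mid world [ 464.3 -277.3  143.4] in tool [59.3 -0.8  9.4] tilt deg about pads (edge at x=60,z=8 when level) 1.4
```

View pics/w18.png

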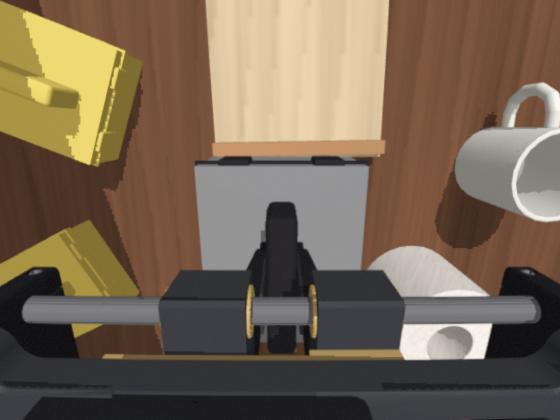

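Call:
step_arm --moves '[{"dx": 2,"dy": 0,"dz": 20,"roll": 0},{"dx": 2,"dy": 0,"dz": 27,"roll": 0},{"dx": 1,"dy": 0,"dz": 10,"roll": 0},{"dx": 0,"dy": 0,"dz": 5,"roll": 0},{"dx": 1,"dy": 0,"dz": 5,"roll": 0},{"dx": 1,"dy": 0,"dz": 4,"roll": 0}]'

```text
time_s: 29.15
eef_pos: [470.6, -330.0, 85.7]
tool_rot: [[-0.035, 0.999, 0.013], [0.999, 0.035, -0.001], [-0.001, 0.013, -1.0]]
force: [-3.7, -9.4, 15.9]
grip_width: 16.1
```

Run:
```python
from h import *
st()
```

```text
t 29.15 pos [ 470.6 -330.    85.7] xang 92.02 z [ 1.320e-02 -9.000e-04 -9.999e-01] F [-3.65 -9.38 15.93] M [-1.535  1.371  0.191] w 16.1 J [-42.  33. 104.   1.  42. -44.]
```

Call:
step_arm --moves '[{"dx": -2,"dy": 0,"dz": 5,"roll": 0},{"dx": -2,"dy": 0,"dz": 5,"roll": 0},{"dx": -1,"dy": 0,"dz": 5,"roll": 0}]'

```text
time_s: 29.45
eef_pos: [472.6, -339.3, 76.3]
tool_rot: [[-0.039, 0.999, 0.019], [0.999, 0.039, -0.011], [-0.012, 0.018, -1.0]]
force: [-3.4, -5.7, 7.2]
grip_width: 15.7
```

Run:
```python
from h import *
st();tip()
```

```text
t 29.45 pos [ 472.6 -339.3   76.3] xang 92.21 z [ 0.0188 -0.0109 -0.9998] F [-3.42 -5.66  7.17] M [-0.832  1.334  0.266] w 15.7 J [-42.  34. 104.   0.  41. -45.]
143 201 358
edge mid world [ 469.  -272.2   45.7] in tool [67.8 -1.6 29.4] tilt deg about pads (edge at x=60,z=8 when level) 11.3
```

Call:
step_arm --moves '[{"dx": 2,"dy": 0,"dz": 4,"roll": 0},{"dx": 3,"dy": 0,"dz": 4,"roll": 0}]'

```text
time_s: 29.7
eef_pos: [474.6, -340.0, 72.7]
tool_rot: [[-0.041, 0.999, 0.026], [0.999, 0.041, -0.022], [-0.024, 0.025, -0.999]]
force: [-5.5, -11.7, 12.6]
grip_width: 16.2
```

Run:
```python
from h import *
st();cv2.imwrite("pics/w19.png",arm.snapshot("wrist"))
```

```text
t 29.7 pos [ 474.6 -340.    72.7] xang 92.33 z [ 0.0259 -0.0225 -0.9994] F [ -5.54 -11.71  12.64] M [-1.929  1.588  0.261] w 16.2 J [-42.  34. 104.   0.  39. -45.]
```

View pics/w19.png

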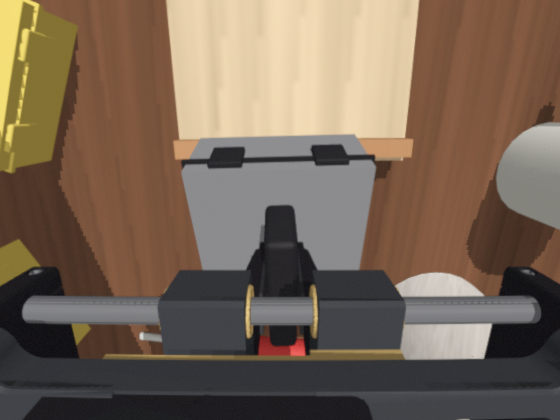

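Run:
```python
from h import *
edge((184,163),(374,160)); print(ray("wrist",[(282,340)],15).round(0))
```

```text
edge mid world [ 470.5 -280.1   78.3] in tool [59.8 -1.6 -7.1] tilt deg about pads (edge at x=60,z=8 when level) -13.0
[[ 481. -446.   15.]]
```

Call:
step_arm --moves '[{"dx": 3,"dy": 0,"dz": 4,"roll": 0},{"dx": 3,"dy": 0,"dz": 3,"roll": 0}]'

```text
time_s: 29.95
eef_pos: [476.3, -339.9, 71.2]
tool_rot: [[-0.043, 0.999, 0.033], [0.998, 0.044, -0.035], [-0.037, 0.031, -0.999]]
force: [-13.2, -12.4, 19.4]
grip_width: 16.2
```

Call:
step_arm --moves '[{"dx": 0,"dy": 0,"dz": -8,"roll": 0},{"dx": 0,"dy": 0,"dz": -25,"roll": 0},{"dx": 0,"dy": 0,"dz": -30,"roll": 0},{"dx": 0,"dy": 0,"dz": -12,"roll": 0},{"dx": 0,"dy": 0,"dz": -1,"roll": 0}]'

```text
time_s: 30.45
eef_pos: [474.3, -338.2, 153.3]
tool_rot: [[-0.043, 0.998, 0.037], [0.998, 0.044, -0.039], [-0.04, 0.035, -0.999]]
force: [-0.3, 0.1, -4.1]
grip_width: 15.9
```

Run:
```python
from h import *
st();samp(8);st();cv2.imwrite("pics/w20.png",arm.snapshot("wrist"));im=arm.snapshot("scene");cv2.imwrite("pics/s20.png",cv2.resize(im[180:320,100:250],None,fx=4.5,fy=4.2,interpolation=cv2.INTER_CUBIC))
```

```text
t 30.45 pos [ 474.3 -338.2  153.3] xang 92.45 z [ 0.0366 -0.0387 -0.9986] F [-0.33  0.14 -4.06] M [-0.059  0.082  0.04 ] w 15.9 J [-42.  28. 101.  -0.  48. -44.]
mean M [-0.062  0.091 -0.004] +- [0.012 0.01  0.01 ] F [ 0.27 -0.01 -4.23]
t 30.85 pos [ 473.7 -337.8  150.7] xang 92.45 z [ 0.0332 -0.0358 -0.9988] F [-0.02 -0.43 -4.  ] M [-0.115  0.109 -0.059] w 16.0 J [-42.  28. 101.  -0.  48. -44.]
```

View pics/w20.png

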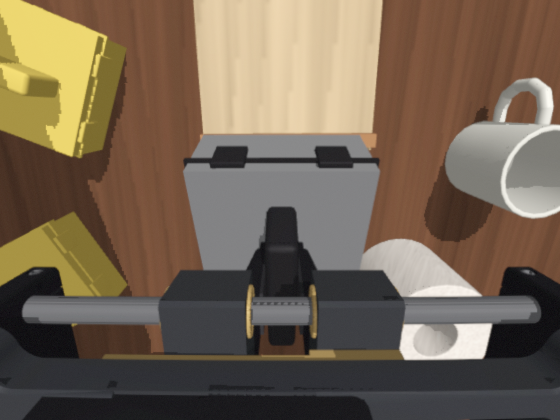

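View pics/s20.png

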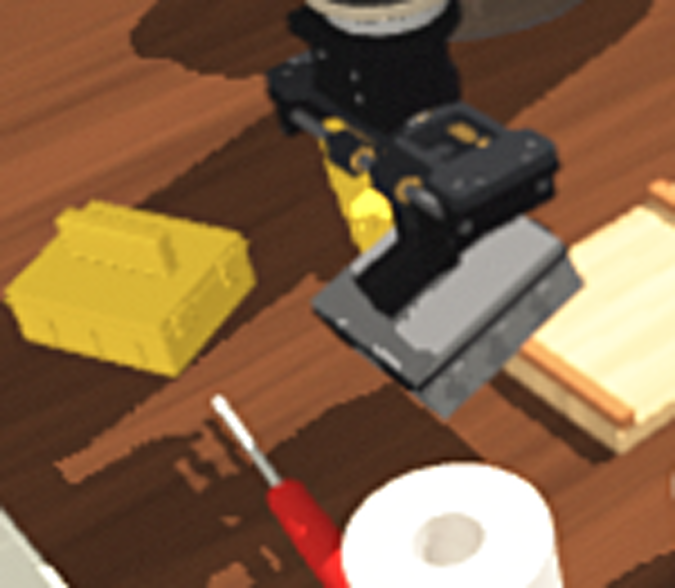

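The wrist view shows the raised end face, with its lid edge from (184,162) to (378,160) and the −y end low. I'll compute the tilt and plan the return.

Run:
```python
from h import *
edge((184,162),(378,160));edge((185,162),(376,160),98);st();print(tool(466,-188,165))
```

```text
edge mid world [ 470.5 -277.2  159.2] in tool [ 60.5  -0.4 -10.5] tilt deg about pads (edge at x=60,z=8 when level) -16.2
edge mid world [ 470.2 -277.1  159.9] in tool [ 60.5  -0.7 -11.2] tilt deg about pads (edge at x=60,z=8 when level) -16.9
t 30.95 pos [ 473.8 -337.9  151.1] xang 92.45 z [ 0.0337 -0.0362 -0.9988] F [-0.39 -0.14 -4.18] M [-0.06   0.059 -0.024] w 16.1 J [-42.  28. 101.  -0.  48. -44.]
[149.5  -0.7 -19.6]
```

Call:
step_arm --moves '[{"dx": 20,"dy": 0,"dz": -15,"roll": 0},{"dx": 40,"dy": 0,"dz": -10,"roll": 0},{"dx": 45,"dy": 0,"dz": -2,"roll": 0},{"dx": 35,"dy": 0,"dz": -2,"roll": 0},{"dx": 10,"dy": 0,"dz": -2,"roll": -8.5},{"dx": 0,"dy": 2,"dz": -2,"roll": -8.5},{"dx": 0,"dy": 2,"dz": -2,"roll": -8.5},{"dx": 0,"dy": 2,"dz": -2,"roll": -8.5},{"dx": 0,"dy": 0,"dz": -2,"roll": -8.5},{"dx": 0,"dy": 0,"dz": -2,"roll": -8.5}]'

```text
time_s: 31.95
eef_pos: [470.9, -178.6, 186.0]
tool_rot: [[-0.808, 0.588, 0.033], [0.587, 0.808, -0.035], [-0.047, -0.009, -0.999]]
force: [-0.3, -0.2, -4.5]
grip_width: 16.0
```

Call:
step_arm --moves '[{"dx": 0,"dy": 0,"dz": -2,"roll": -8.5},{"dx": 0,"dy": 0,"dz": -2,"roll": -8.5},{"dx": 0,"dy": 0,"dz": -2,"roll": -8.5},{"dx": 0,"dy": 0,"dz": -2,"roll": -6},{"dx": 0,"dy": 0,"dz": -2,"roll": 0}]'

```text
time_s: 32.45
eef_pos: [470.5, -178.1, 195.9]
tool_rot: [[-0.997, 0.067, 0.032], [0.066, 0.997, -0.035], [-0.034, -0.032, -0.999]]
force: [0.5, -0.1, -4.5]
grip_width: 16.2
```

Run:
```python
from h import *
st();samp(4);st();print(tool(488,-188,95))
```

```text
t 32.45 pos [ 470.5 -178.1  195.9] xang 176.21 z [ 0.0321 -0.0346 -0.9989] F [ 0.45 -0.13 -4.49] M [0.028 0.011 0.001] w 16.2 J [ -28.   19.  109.   -1.   50. -113.]
mean M [0.073 0.028 0.008] +- [0.018 0.011 0.012] F [-0.03  0.23 -3.9 ]
t 32.65 pos [ 470.5 -178.1  195.9] xang 175.96 z [ 0.0322 -0.0346 -0.9989] F [-0.27  0.3  -4.39] M [0.034 0.056 0.021] w 15.8 J [ -28.   19.  109.   -1.   50. -113.]
[-14.7  -5.4 101.7]
```

Call:
step_arm --moves '[{"dx": -6,"dy": -3,"dz": 22,"roll": -5},{"dx": -6,"dy": -3,"dz": 40,"roll": 0},{"dx": -4,"dy": 0,"dz": 28,"roll": 0},{"dx": 0,"dy": 0,"dz": 10,"roll": 0}]'

```text
time_s: 33.05
eef_pos: [491.7, -188.9, 95.8]
tool_rot: [[-0.999, -0.011, 0.038], [-0.013, 0.999, -0.038], [-0.037, -0.038, -0.999]]
force: [-0.2, 0.3, -3.7]
grip_width: 15.7
```

Run:
```python
from h import *
st();print(tool(466,-188,75))
```

```text
t 33.05 pos [ 491.7 -188.9   95.8] xang -179.28 z [ 0.0378 -0.0376 -0.9986] F [-0.2   0.33 -3.65] M [ 0.071 -0.007  0.024] w 15.7 J [ -28.   29.  112.   -2.   37. -117.]
[26.4  2.  19.7]
```

Call:
step_arm --moves '[{"dx": 3,"dy": 0,"dz": 5,"roll": 0},{"dx": 6,"dy": 0,"dz": 4,"roll": 0},{"dx": 6,"dy": 0,"dz": 4,"roll": 0},{"dx": 6,"dy": 0,"dz": 4,"roll": 0},{"dx": 3,"dy": 0,"dz": 3,"roll": 0}]'

```text
time_s: 33.55
eef_pos: [468.3, -190.3, 77.2]
tool_rot: [[-0.999, -0.008, 0.043], [-0.01, 0.999, -0.04], [-0.043, -0.04, -0.998]]
force: [-2.0, 1.3, 3.6]
grip_width: 15.9
```

Run:
```python
from h import *
st()
```

```text
t 33.55 pos [ 468.3 -190.3   77.2] xang -179.45 z [ 0.0434 -0.0397 -0.9983] F [-1.97  1.32  3.63] M [ 0.722 -0.136  0.206] w 15.9 J [ -29.   29.  116.   -1.   32. -118.]
```

Call:
step_arm --moves '[{"dx": 1,"dy": 0,"dz": 4,"roll": 0},{"dx": 0,"dy": 0,"dz": 4,"roll": 0},{"dx": -1,"dy": -1,"dz": 3,"roll": 0},{"dx": -1,"dy": -1,"dz": 3,"roll": 0}]'

```text
time_s: 33.95
eef_pos: [466.6, -193.4, 68.7]
tool_rot: [[-0.999, -0.008, 0.042], [-0.009, 0.999, -0.041], [-0.042, -0.042, -0.998]]
force: [-10.4, 28.2, 54.3]
grip_width: 16.9
```

Run:
```python
from h import *
st()
```

```text
t 33.95 pos [ 466.6 -193.4   68.7] xang -179.46 z [ 0.0424 -0.0413 -0.9982] F [-10.38  28.24  54.31] M [5.676 1.53  0.328] w 16.9 J [ -30.   30.  116.   -2.   31. -119.]
```

Call:
step_arm --moves '[{"dx": -2,"dy": -1,"dz": 1.5,"roll": 0},{"dx": -2,"dy": -1,"dz": 2,"roll": 0},{"dx": -2,"dy": -1,"dz": 2,"roll": 0},{"dx": -2,"dy": -1,"dz": 2,"roll": 0}]'

```text
time_s: 34.35
eef_pos: [467.0, -193.4, 68.7]
tool_rot: [[-0.999, -0.008, 0.031], [-0.009, 0.999, -0.035], [-0.03, -0.036, -0.999]]
force: [-16.0, 8.2, 38.7]
grip_width: 16.9
```

Run:
```python
from h import *
st()
```

```text
t 34.35 pos [ 467.  -193.4   68.7] xang -179.46 z [ 0.0308 -0.0354 -0.9989] F [-16.04   8.21  38.7 ] M [2.368 2.486 0.071] w 16.9 J [ -30.   30.  116.   -2.   32. -119.]
```

Call:
step_arm --moves '[{"dx": -1,"dy": -1.5,"dz": 2,"roll": 0},{"dx": -1,"dy": -1.5,"dz": 2,"roll": 0},{"dx": -1,"dy": -1.5,"dz": 2,"roll": 0},{"dx": -1,"dy": -1.5,"dz": 2,"roll": 0},{"dx": -1,"dy": -1.5,"dz": 2,"roll": 0}]'

```text
time_s: 34.85
eef_pos: [466.9, -193.3, 68.6]
tool_rot: [[-1.0, -0.007, 0.025], [-0.008, 1.0, -0.027], [-0.025, -0.027, -0.999]]
force: [-8.3, 16.3, 36.2]
grip_width: 16.4
```

Call:
step_arm --moves '[{"dx": 0,"dy": 0,"dz": 0,"roll": 0},{"dx": 0,"dy": 0,"dz": 0,"roll": 0},{"dx": 0,"dy": 0,"dz": 0,"roll": 0},{"dx": 0,"dy": 0,"dz": 0,"roll": 0}]' --claw 50

```text
time_s: 35.25
eef_pos: [466.6, -193.5, 70.0]
tool_rot: [[-1.0, -0.008, 0.027], [-0.009, 1.0, -0.028], [-0.027, -0.029, -0.999]]
force: [-0.1, -0.5, -0.5]
grip_width: 43.0
```

Call:
step_arm --moves '[{"dx": 0,"dy": 0,"dz": -10,"roll": 0},{"dx": 0,"dy": 0,"dz": -25,"roll": 0},{"dx": 0,"dy": 0,"dz": -40,"roll": 0},{"dx": 0,"dy": 0,"dz": -20,"roll": 0}]'

```text
time_s: 35.65
eef_pos: [462.8, -190.7, 166.5]
tool_rot: [[-1.0, -0.007, 0.021], [-0.008, 1.0, -0.025], [-0.021, -0.025, -0.999]]
force: [0.9, 0.2, -0.7]
grip_width: 49.6
```

Run:
```python
from h import *
st();cv2.imwrite("pics/w21.png",arm.snapshot("wrist"));samp(3);print(tool(465,153,170))
```

```text
t 35.65 pos [ 462.8 -190.7  166.5] xang -179.55 z [ 0.0208 -0.0253 -0.9995] F [ 0.91  0.17 -0.73] M [ 0.065  0.072 -0.007] w 49.6 J [ -30.   21.  111.   -1.   46. -119.]
mean M [ 0.062 -0.003  0.01 ] +- [0.005 0.031 0.013] F [ 0.07 -0.28 -0.4 ]
[ -5.5 343.1 -14.6]
```

View pics/w21.png

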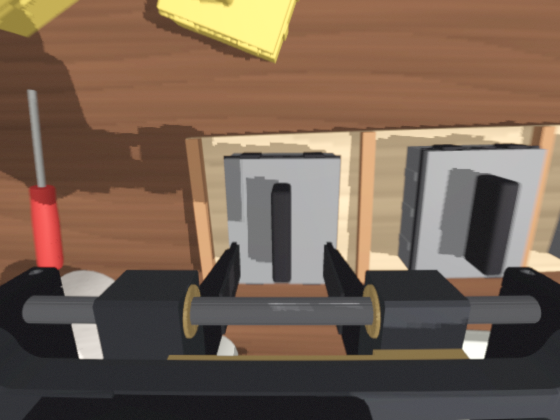

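The right case is standing again in its bay. Now to the left case, which is the suspected rattler, to repeat the level reading before presenting.

Call:
step_arm --moves '[{"dx": 0,"dy": 25,"dz": 0,"roll": 1},{"dx": 0,"dy": 45,"dz": 0,"roll": 1},{"dx": -1,"dy": 48,"dz": 0,"roll": 0},{"dx": -1,"dy": 48,"dz": 0,"roll": 0},{"dx": -1,"dy": 48,"dz": 0,"roll": 0},{"dx": -1,"dy": 48,"dz": 0,"roll": 0},{"dx": -1,"dy": 40,"dz": 0,"roll": 0},{"dx": 0,"dy": 26,"dz": 0,"roll": 0},{"dx": 0,"dy": 8,"dz": 0,"roll": 0}]'

```text
time_s: 36.75
eef_pos: [472.2, 155.7, 145.3]
tool_rot: [[-0.999, 0.034, 0.003], [0.034, 0.999, -0.024], [-0.004, -0.024, -1.0]]
force: [0.2, 0.0, -0.1]
grip_width: 50.1
```

Run:
```python
from h import *
st();cv2.imwrite("pics/w22.png",arm.snapshot("wrist"));st()
```

```text
t 36.75 pos [472.2 155.7 145.3] xang 178.04 z [ 0.0031 -0.0243 -0.9997] F [ 0.19  0.   -0.08] M [-0.012  0.038 -0.031] w 50.1 J [ 11.  23. 111.  -2.  46. -75.]
t 36.8 pos [472.2 155.6 145.2] xang 178.03 z [ 0.0029 -0.0243 -0.9997] F [0.04 0.18 0.3 ] M [ 0.09   0.058 -0.034] w 49.7 J [ 11.  23. 111.  -2.  46. -75.]
```

View pics/w22.png

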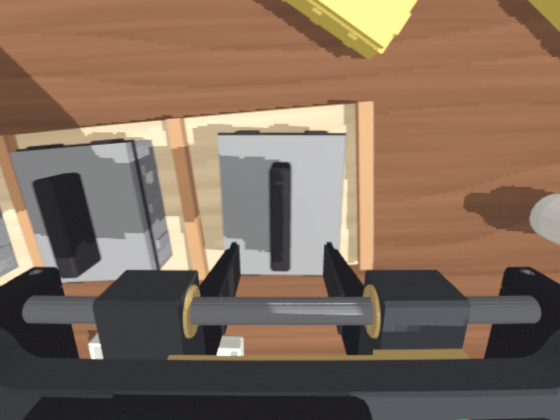

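Run:
```python
from h import *
w=ray("wrist",[(271,164),(291,164),(291,270),(271,270)],104);print(w.round(0).tolist(),w.mean(0).round(1));c=w.mean(0)
print(tool(464,c[1],75))
```

```text
[[419.0, 150.0, 104.0], [420.0, 163.0, 104.0], [499.0, 161.0, 104.0], [499.0, 146.0, 104.0]] [459.2 155.  104. ]
[ 8.4  0.8 70.2]
```

Call:
step_arm --moves '[{"dx": 5,"dy": 0,"dz": 15,"roll": 0},{"dx": 3,"dy": 0,"dz": 25,"roll": 0},{"dx": 1,"dy": 0,"dz": 20,"roll": 0},{"dx": 0,"dy": 0,"dz": 9,"roll": 0}]'

```text
time_s: 37.2
eef_pos: [462.8, 151.0, 73.0]
tool_rot: [[-0.999, 0.035, 0.002], [0.035, 0.999, -0.025], [-0.002, -0.025, -1.0]]
force: [-0.1, -0.4, -0.3]
grip_width: 49.7
```

Call:
step_arm --moves '[{"dx": 0,"dy": 0,"dz": 1,"roll": 0},{"dx": 0,"dy": 0,"dz": 1,"roll": 0},{"dx": 0,"dy": 0,"dz": 0,"roll": 0},{"dx": 0,"dy": 0,"dz": 0,"roll": 0},{"dx": 0,"dy": 0,"dz": 0,"roll": 0},{"dx": 0,"dy": 0,"dz": 0,"roll": 0}]' --claw 5

```text
time_s: 37.8
eef_pos: [463.8, 149.4, 72.0]
tool_rot: [[-0.999, 0.038, 0.002], [0.038, 0.999, -0.024], [-0.003, -0.024, -1.0]]
force: [-0.2, 2.9, 0.0]
grip_width: 15.8
```

Call:
step_arm --moves '[{"dx": 0,"dy": 0,"dz": -10,"roll": 0},{"dx": 0,"dy": 0,"dz": -20,"roll": 0},{"dx": 0,"dy": 0,"dz": -30,"roll": 0},{"dx": 0,"dy": 0,"dz": -30,"roll": 0},{"dx": 0,"dy": 0,"dz": -25,"roll": 0},{"dx": 0,"dy": 0,"dz": -3,"roll": 0}]'

```text
time_s: 38.4
eef_pos: [461.7, 151.8, 195.8]
tool_rot: [[-0.999, 0.036, -0.002], [0.036, 0.999, -0.027], [0.001, -0.027, -1.0]]
force: [1.3, -0.4, -4.4]
grip_width: 15.9
```

Run:
```python
from h import *
st();samp(8);st()
```

```text
t 38.4 pos [461.7 151.8 195.8] xang 177.94 z [-0.0021 -0.0267 -0.9996] F [ 1.31 -0.44 -4.45] M [-0.009 -0.067  0.009] w 15.9 J [ 11.  18. 109.  -2.  53. -76.]
mean M [-0.014 -0.079 -0.015] +- [0.013 0.015 0.009] F [-0.33 -0.21 -4.3 ]
t 38.8 pos [460.7 151.5 191.9] xang 177.92 z [-0.0083 -0.0277 -0.9996] F [ 0.19 -0.3  -3.62] M [-0.009 -0.034 -0.015] w 15.7 J [ 11.  19. 109.  -2.  53. -76.]
```

Call:
step_arm --moves '[{"dx": -5,"dy": -35,"dz": -2,"roll": 0},{"dx": -5,"dy": -45,"dz": -2,"roll": 0},{"dx": -5,"dy": -45,"dz": -2,"roll": 0},{"dx": -5,"dy": -20,"dz": -2,"roll": 0}]'

```text
time_s: 39.2
eef_pos: [475.2, 4.2, 201.2]
tool_rot: [[-0.999, 0.03, -0.013], [0.03, 0.999, -0.027], [0.012, -0.028, -1.0]]
force: [0.7, 0.0, -2.5]
grip_width: 15.9
```

Run:
```python
from h import *
st();samp(8);st();print(tool(703,5,195))
```

```text
t 39.2 pos [475.2   4.2 201.2] xang 178.28 z [-0.0128 -0.0274 -0.9995] F [ 0.69  0.04 -2.54] M [ 0.06  -0.057  0.01 ] w 15.9 J [ -7.  17. 110.  -2.  53. -94.]
mean M [ 0.083 -0.071 -0.03 ] +- [0.034 0.021 0.01 ] F [-0.15 -0.16 -4.17]
t 39.6 pos [475.2   7.7 201.4] xang 178.42 z [-0.0123 -0.0269 -0.9996] F [-0.47 -0.17 -3.61] M [ 0.162 -0.108 -0.022] w 15.7 J [ -6.  17. 110.  -2.  53. -93.]
[-227.9    3.7    3.7]
```

Call:
step_arm --moves '[{"dx": -20,"dy": 0,"dz": -2,"roll": 0},{"dx": -35,"dy": 0,"dz": -2,"roll": 0},{"dx": -40,"dy": 0,"dz": -2,"roll": 0},{"dx": -40,"dy": 0,"dz": -2,"roll": 0},{"dx": -40,"dy": 0,"dz": -2,"roll": 0},{"dx": -25,"dy": 0,"dz": -2,"roll": 0}]'

```text
time_s: 40.2
eef_pos: [678.3, 9.7, 210.3]
tool_rot: [[-1.0, 0.019, -0.016], [0.02, 0.999, -0.026], [0.015, -0.026, -1.0]]
force: [-0.8, -0.0, -4.8]
grip_width: 15.7
```

Run:
```python
from h import *
st();samp(8);st();print(tool(703,5,195))
```

```text
t 40.2 pos [678.3   9.7 210.3] xang 178.88 z [-0.0155 -0.0261 -0.9995] F [-0.78 -0.03 -4.84] M [ 0.138 -0.028 -0.009] w 15.7 J [ -4.  33.  81.  -2.  67. -92.]
mean M [ 0.08   0.086 -0.011] +- [0.015 0.028 0.012] F [-0.96  0.23 -4.21]
t 40.6 pos [675.5   8.9 211.3] xang 178.82 z [-0.0158 -0.0262 -0.9995] F [ 0.58  0.07 -3.72] M [ 0.047  0.017 -0.036] w 15.9 J [ -4.  33.  81.  -2.  67. -92.]
[-27.9  -2.9  15.9]
```

With the tool orientation unchanged, the moment moved from (−0.01, −0.08) to (0.08, −0.07) and then to (0.08, 0.09) N·m. Something heavy is rolling inside, so this is the rattling case. Moving to the final position.

Call:
step_arm --moves '[{"dx": -10,"dy": -1,"dz": 2,"roll": 0},{"dx": -12,"dy": -1,"dz": 2,"roll": 0},{"dx": -5,"dy": -1,"dz": 2,"roll": 0},{"dx": -1,"dy": 0,"dz": 0,"roll": 0}]'

```text
time_s: 41.0
eef_pos: [704.2, 4.9, 205.8]
tool_rot: [[-1.0, 0.02, -0.015], [0.021, 0.999, -0.026], [0.014, -0.027, -1.0]]
force: [-0.9, 0.1, -3.7]
grip_width: 16.0
```

Run:
```python
from h import *
st()
for i in range(8): arm.snapshot("top")
st();cv2.imwrite("pics/t30.png",arm.snapshot("top"));cv2.imwrite("pics/s30.png",arm.snapshot("scene"));st();print(arm.state()["qvel"].round(2))
```

```text
t 41.0 pos [704.2   4.9 205.8] xang 178.82 z [-0.0148 -0.0264 -0.9995] F [-0.87  0.1  -3.7 ] M [0.013 0.045 0.038] w 16.0 J [ -4.  36.  77.  -2.  68. -93.]
t 41.4 pos [703.7   5.2 206.5] xang 178.83 z [-0.0141 -0.0264 -0.9996] F [-0.16 -0.09 -3.94] M [0.093 0.051 0.017] w 16.0 J [ -4.  36.  77.  -2.  68. -93.]
t 41.5 pos [703.7   5.2 206.4] xang 178.83 z [-0.0142 -0.0264 -0.9996] F [ 0.41 -0.01 -4.23] M [0.045 0.018 0.013] w 15.8 J [ -4.  36.  77.  -2.  68. -93.]
[-0.08  0.15 -0.05 -0.05 -0.05  0.08]
```

View pics/t30.png

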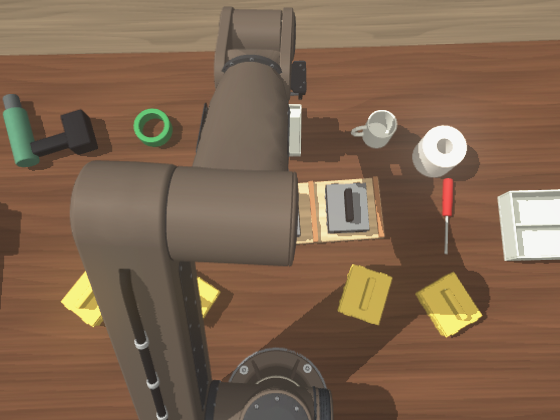

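View pics/s30.png

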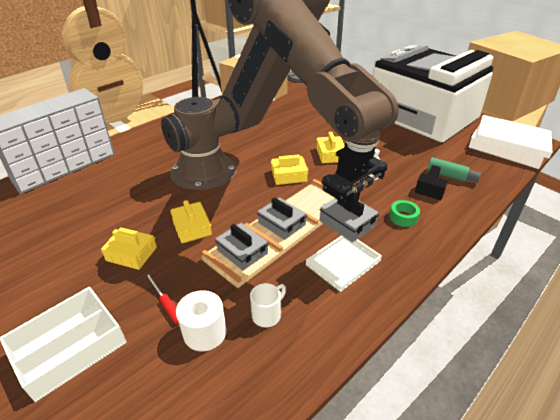

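The scene view shows the case held level over the tray at about (350,215), with the two quiet cases in their bays and the bystanders where they started. The arm is still, so I'm handing in.

Run:
```python
from h import *
arm.close_job();st()
```

```text
the job is handed in; nothing more can be done
the job is handed in; nothing more can be done
```

I tested all three cases from left to right and presented the left one, which rattles. The job was handed in at about 41.5 s of the 72 s allowed; no verdict is reported.

- **How they were shaken:** The moves cannot tilt the tool. I tipped each case in the pads by pressing one end on an outer rack strip, then lifted it. Each was tipped one way only, not rocked to both sides. Measured tilts were about 17°, 16° and 15°, with the underside 79–95 mm above the bench. Each case was then pressed flat in its own bay.
- **Which one rattles:** Tipping shifted the left case's wrist moment in a way a packed case should not. The middle and right cases fitted a central weight. The tipping test alone was close to the noise, so I checked again while carrying the left case level. Its moment shifted by about 0.1–0.15 N·m after each move, although the tool's orientation had not changed.
- **Final checks:** The tool point is at (704, 5, 206) mm against a tray centre of (703, 5). That puts the underside roughly 145 mm up. The tool is tilted about 0.03 rad, and the joints are practically still. The quiet cases stand within about 6 mm of where they started. In the last scene and top pictures no bystander had visibly moved, though the arm hid part of the top view.
- **What went less well:** One press on the left case reached 97 N at the wrist (limit 120), and one on the right reached 54 N. The load slowly tilted the tool, to about 0.11 rad at worst. I worked that out by pressing while setting the cases down.

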